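Close up the repaired loader control console and park its lever in float

TASK

The loader's control console has been repaired on the cart and has to be closed up: put every loose square screening can that is lying or standing about rim-down into one of the pocket frames on its circuit board, one to a frame, fully home. Then hook the front lip of the aluminium bay cover into the slot at the front of the bay and pivot the cover down until its rear edge snaps flat under the spring latch. Last, with the bay shut, push the control lever forward (away from the slot side) through its stiff detent into the float notch and leave it there; do not disturb the tweezers, the desoldering bulb or the solder reel.

Things in the scene. Friction and masses are not known exactly. Their poses are not given: they have to be found in the camera images.
- console: grey cast control console, fixed to the cart. Origin: under the centre of the open bay, on the cart; x points to its rear (away from its front slot), y to the lever side, z up. The bay outside is 132 (x) x 220 (y) mm, inside 92 x 196 mm; wall tops at z = 46 mm, circuit board surface at z = 24 mm. The lever housing, 132 x 80 x 73 mm high, joins on at y = +110 to +190 mm
- pocket0 (a point): centre of the pocket frame nearest -y, on the board (console 0, -69, 24 mm). Four square frames in a row along y, 46 mm apart, 43 x 43 mm inside, walls 3 mm thick and 5 mm high: a seated can stands 13 mm above its frame, 4 mm below the bay's wall tops. 25 mm are free for a finger between a seated can and the bay's front and rear walls
- pocket1 (a point): centre of the second pocket frame, on the board (console 0, -23, 24 mm)
- pocket2 (a point): centre of the third pocket frame, on the board (console 0, 23, 24 mm)
- pocket3 (a point): centre of the pocket frame nearest the lever, on the board (console 0, 69, 24 mm)
- slot (a point): middle of the mouth of the lip slot, on the top of the front wall (console -50, 0, 46 mm). The slot opens to the rear (+x): 108 mm wide (y), 9.5 mm high, 10 mm deep (its closed back is at console x = -60 mm) under a bar whose top is 13.5 mm above the wall top
- cover_rib (a point): middle of the cover's grip rib (10 mm thick in x, 64 long in y, 20 high on the plate), 14 mm above the cover's underside. Loose aluminium plate 105 x 204 x 4 mm, 200 g, reaching 47 mm in front (-x, lip side) and 58 mm behind the rib; z up. Starts flat on the cart, rib up. Closed: at console (0, 0, 60) mm within 3 mm, axes as the console's. None while held
- cover_lip (a point): middle of the front end of the cover's lip (rib frame -58.5, 0, -12 mm): lip 100 mm wide (y), 4 mm thick, level with the plate, 11.5 mm out from its front edge. Held nose-down at 12 to 15 degrees it enters the slot with about 1.5 mm to spare up and down, 4 mm to each side
- latch (a joint): spring latch in the middle of the rear wall, 28 mm wide; its steel nose overhangs the closed cover's rear edge by 2 to 4 mm and reaches console z = 63 mm. It slides back (m, 0 = out, 0.006 = fully back) as the edge is pressed past it. Pressing the cover 38 mm behind the rib steadily with 6 to 15 N snaps it; unsnapped, the rear edge stands 5 to 10 mm high
- lever (a joint): control lever, rad: hinge along console y; 0 = upright, positive = leaning to console +x (forward, to the rear of the console). It stays where it is left and starts anywhere from -0.22 to 0.10. Moving it takes about 3 N at the grip; from 0.23 the detent resists with up to about 8 to 10 N and pushes back, until at 0.36 the lever is over the hump and snaps on into the float notch, 0.44 to the stop at 0.50
- lever_grip (a point): middle of the lever's black hand grip, 140 mm from the hinge along the lever; the grip is round, 28 mm thick and 66 mm long, its top 32 mm beyond this point. z points up along the lever
- lever_pivot (a point): point on the lever's hinge axis (console 0, 154, 58 mm)
- can1_mid (a point): square sheet-metal screening can, 38 x 38 x 18 mm, 2 mm walls, 40 g; one square face closed, the other open (the rim). Its centre; z points out of the closed face (z up = rim-down), x and y square to the sides. It starts lying rim-down on the cart. None if absent or held
- can2_mid (a point): square sheet-metal screening can, 38 x 38 x 18 mm, 2 mm walls, 40 g; one square face closed, the other open (the rim). Its centre; z points out of the closed face (z up = rim-down), x and y square to the sides. Starts standing on one 38 x 18 side, z level in any direction; a 20 mm push at the top of the closed face tips it on to its rim, one from the rim side tips it rim-up. None if absent or held
- can3_mid (a point): square sheet-metal screening can, 38 x 38 x 18 mm, 2 mm walls, 40 g; one square face closed, the other open (the rim). Its centre; z points out of the closed face (z up = rim-down), x and y square to the sides. Starts standing on one 38 x 18 side, z level in any direction; a 20 mm push at the top of the closed face tips it on to its rim, one from the rim side tips it rim-up. None if absent or held
- can4_mid (a point): square sheet-metal screening can, 38 x 38 x 18 mm, 2 mm walls, 40 g; one square face closed, the other open (the rim). Its centre; z points out of the closed face (z up = rim-down), x and y square to the sides. Starts standing on one 38 x 18 side, z level in any direction; a 20 mm push at the top of the closed face tips it on to its rim, one from the rim side tips it rim-up. None if absent or held
- tweezers: blue tweezers lying on the cart, 120 x 12 x 10 mm, to be left alone; origin at the middle of the underside
- bulb: white desoldering bulb standing on the cart, 54 mm thick, 100 mm tall, to be left alone; origin at the centre of the underside
- solder_reel: grey and steel reel of solder lying flat on the cart, 60 mm across, 36 mm high, to be left alone; origin at the centre of the underside
There are look-alikes about, which are no part of the job. What is shaped like the part that bears can2_mid but black is not meant.

How it is judged:
By the outcome, as a careful person would: the job done as asked, in the order asked, and still so for the second after the job is handed in, with the robot touching nothing.
Of can1, can2, can3, can4 only 3 to 4 are there at a start; the rules pass over those that are not, and their reading is None.
At some moment in a run one of can1, cover may be knocked a few centimetres aside while the robot is not near it.
It also fails if it takes over 210 s, if anything falls off the work surface, if the arm or the gripper's body presses on something with over 40 N, if the wrist force passes 120 N, or if a joint passes its speed limit or range.

ROBOT

A 6-joint arm with a two-finger parallel gripper is mounted at the origin on the work surface. World frame = base frame: x ahead of the robot, y to its left, z up, the work surface at z = 0. Lengths are in m, angles in rad, forces in N, time in s.
With the tool pointing down it reaches from about 0.25 to 0.775 m from the base axis. Payload 4 kg.
Tool frame: the origin (TCP) lies at the very end of the fingers, on their centre line; the grasp point (between the pads) lies 19 mm behind it; z points along the fingers, y is the line along which they close (so a half turn about z gives the same grasp; the last joint's range is limited). The gripper opens to 85 mm and grips with 20 to 120 N. Pads are 22 mm wide; open, the fingers measure 114 mm over their backs; the gripper's body (76 mm by 85 mm) begins 54 mm behind the grasp point. The pads swing forward as they close: fully open they stand 13 mm farther back than shut.
Start: joints at [1.226, 0.087, 1.371, -0, 1.684, -0.103], TCP at [0.132, 0.534, 0.231] pointing down, gripper open.
Joint ranges: [-3.1, 3.1], [-0.76, 2.03], [0.27, 2.55], [-1.08, 4.22], [0.17, 2.65], [-2.57, 2.57]. Speed limits (rad/s): [2.79, 2.79, 3.14, 3.14, 3.14, 3.14].

INTERFACE

Orientations are given as a unit quaternion [x, y, z, w].
In Python, from cell import state, grab_frame, hand_in gives the robot as it stands.
- The arm moves only by the tool drive_tool, never from a script. Its argument "series" is a list of rows, each an object of numbers: "tx", "ty", "tz": the shift along the world's x, y, z normalised to -1 to 1, where 1 is 25 mm; "wx", "wy", "wz": the turn, a rotation vector about the world's x, y, z normalised to -1 to 1, where 1 is 0.08 rad; "jaw": the closure, from 0 (fully open) to 1 (shut). In form: [{"tx": .., "ty": .., "tz": .., "wx": .., "wy": .., "wz": .., "jaw": ..}, ...]. A call has 1 to 12 rows; each row shifts and turns the commanded pose from where the row before left it; what a row does not reach is not made up. A row lasts 1/8 s, in which the tool goes at most 62.5 mm and 10.7 degrees, less where a joint would pass 70% of its speed; a pose out of reach is approached as far as the arm can. A call with a number of a shift or a turn outside -1 to 1 is refused whole. A call with a gripper value outside its range is refused whole. The fingers move at their own pace and stop on an object; "squeeze" is the grip in N (left out, the last holds). Time passes only in rows, so rows that do not move let the fingers close. It gives the time, the measured TCP pose, the force, the opening and the grip force at its end, in the units of the state.
- state(): the state, without advancing time (a new reading comes with each control period).
- grab_frame(name): name is "scene" or "side" or "wrist"; returns a dict with "frame" (480x640x3 uint8, red, green, blue), "mtx" (3x3 intrinsics, pixels), "R" (3x3) and "t" (3): a world point X has camera coordinates R X + t; the wrist camera has in their place "tool_from_camera" (4x4, takes a point from camera to tool coordinates, whose origin is the TCP and whose axes are the flange's). Camera axes: x right, y down, z forward; pixel columns grow to the right and rows downward; lengths in m; the calibration is good to about 2 mm. A picture is of the moment at which its call begins: read the wrist's pose just before it. There is no depth.
- hand_in(): hands the job in; it is judged then, once.
The state is a dict: "time_s": time; "joints": joint angles; "qvel": joint speeds; "tau": joint torques, N m; "ee_pos": TCP position; "tool_rot": TCP orientation; "ft_force": force on the tool from outside, world axes, zero at the start; "ft_torque": the same for the moment, N m; "width": finger opening in m; "grasp_force": force on a finger pad.
Only numpy, scipy, OpenCV 4.12 (cv2) and the standard library are available. Lean on these libraries where they do the work, as an engineer would, in place of code of your own. Each camera call takes 0.05 s, during which the arm holds its last target. There are 200 camera calls.

## Working session

There is one attempt and no reset: what is moved stays moved. The work goes in short steps, Python scripts to look and compute and a tool call to move; the robot and the scene stay as the last step left them, time stands still between calls to the robot, and variables do not carry over. Pictures are saved under pics/ and viewed, at most 17 in all, crops included, and the job is handed in when it is done.

Besides the shell and the picture viewer there is one more tool, called after "Emit:" as name(argument=value, ...) on one line, values as JSON. drive_tool: Moves the arm, as the interface text tells. Scaled input: -1 to 1 covers 25 mm each way for a shift and 0.08 rad each way for a turn. Its arguments: {"type":"object","properties":{"series":{"type":"array","items":{"type":"object","properties":{"tx":{"type":"number"},"ty":{"type":"number"},"tz":{"type":"number"},"wx":{"type":"number"},"wy":{"type":"number"},"wz":{"type":"number"},"jaw":{"type":"number"}}}},"squeeze":{"type":"number"}},"required":["series"]}

```bash
ls; mkdir -p pics; python3 - <<'E'
from cell import state, grab_frame
import cv2,pickle
print(state())
d={}
for n in ("scene","side"):
    f=grab_frame(n); d[n]=f; cv2.imwrite(f"pics/{n}0.png",f["frame"][:,:,::-1]); print(n,f["mtx"],f["R"],f["t"])
pickle.dump(d,open("f0.pkl","wb"))
E
```

```text
pics
{'time_s': 0.0, 'joints': array([ 1.22591747e+00,  8.80158760e-02,  1.37231261e+00,  2.64913104e-05,
        1.68359106e+00, -1.03082306e-01]), 'qvel': array([ 0.00093365, -0.00156125, -0.00125821,  0.00029918, -0.00122686,
        0.00041672]), 'tau': array([-5.36267235e-04, -3.51876032e+01, -3.13268352e+01, -3.93582468e-04,
        1.10035608e-02,  2.70022861e-05]), 'ee_pos': array([0.13150972, 0.53352191, 0.23007625]), 'tool_rot': array([ 1.20602426e-01,  9.92700207e-01, -1.13146308e-03, -2.71250892e-04]), 'ft_force': array([0.58199548, 0.67968976, 0.07000369]), 'ft_torque': array([-0.03880637,  0.04093911, -0.01158515]), 'grasp_force': 0.0, 'width': 0.08564284993701499}
scene [[434.4710716    0.         314.24950486]
 [  0.         434.4710716  244.38572966]
 [  0.           0.           1.        ]] [[-0.86776906  0.49648317  0.02193895]
 [ 0.29258449  0.5460758  -0.78498123]
 [-0.4017103  -0.67476343 -0.61913096]] [ 0.44003226 -0.04876457  1.31918042]
side [[437.56365332   0.         319.96793261]
 [  0.         437.56365332 235.54484524]
 [  0.           0.           1.        ]] [[ 0.72444802 -0.6892229  -0.01211855]
 [-0.48651373 -0.49876626 -0.71731207]
 [ 0.48834358  0.52555115 -0.69664664]] [-0.34577512  0.37179608  0.91378473]
```

View pics/scene0.png

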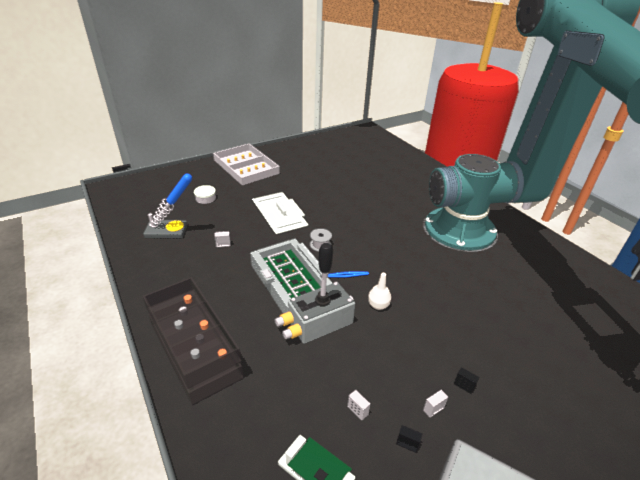

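View pics/side0.png

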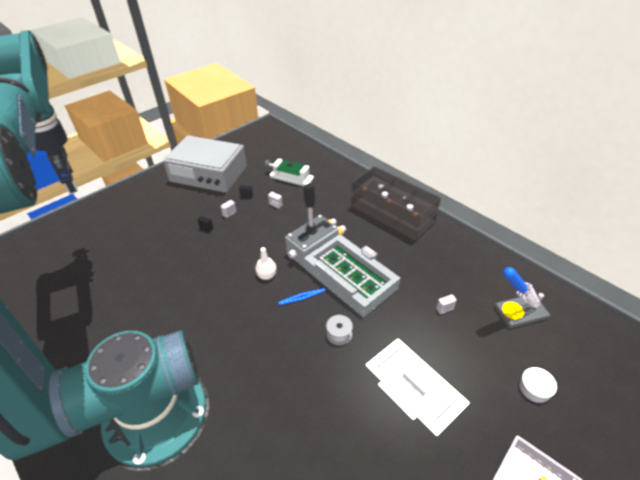

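Scene: console around (300,285); cover plate at (280,212); three pale cans at (222,240), (358,404) and (435,403); black decoys at (466,380) and (409,438). Side: cans at (447,304), (275,200) and (228,208). Next, zoomed crops.

```bash
cat > h.py <<'E'
import numpy as np,cv2,pickle
from scipy.optimize import least_squares
from scipy.spatial.transform import Rotation as Rn
d=pickle.load(open("f0.pkl","rb"))
def proj(f,X):
    c=np.atleast_2d(X)@f["R"].T+f["t"]; p=c@f["mtx"].T; return p[:,:2]/p[:,2:]
def onplane(f,uv,z):
    r=f["R"].T@np.linalg.solve(f["mtx"],[uv[0],uv[1],1.]); o=-f["R"].T@f["t"]
    return o+r*(z-o[2])/r[2]
def tri(us,uv2,fs=None):
    A=[]
    for f,uv in zip(fs or (d["scene"],d["side"]),(us,uv2)):
        P=f["mtx"]@np.c_[f["R"],f["t"]]
        A+= [uv[0]*P[2]-P[0],uv[1]*P[2]-P[1]]
    v=np.linalg.svd(np.array(A))[2][-1]; return v[:3]/v[3]
def crop(im,x,y,w,h,k):
    return cv2.resize(im[y:y+h,x:x+w,::-1],None,fx=k,fy=k,interpolation=cv2.INTER_CUBIC)
E
python3 - <<'E'
from h import *
s,e=d["scene"]["frame"],d["side"]["frame"]
a=np.hstack([crop(s,240,185,130,170,3)[:500],crop(e,270,175,133,167,3)[:500]])
cv2.imwrite("pics/c1.png",a)
w,h,k=33,25,8
r1=np.hstack([crop(s,206,228,w,h,k),crop(s,342,392,w,h,k),crop(s,419,391,w,h,k)])
r2=np.hstack([crop(e,431,292,w,h,k),crop(e,259,188,w,h,k),crop(e,212,196,w,h,k)])
cv2.imwrite("pics/c2.png",np.vstack([r1,r2])); print(a.shape,r1.shape)
E
```

```text
(500, 789, 3) (200, 792, 3)
```

View pics/c1.png

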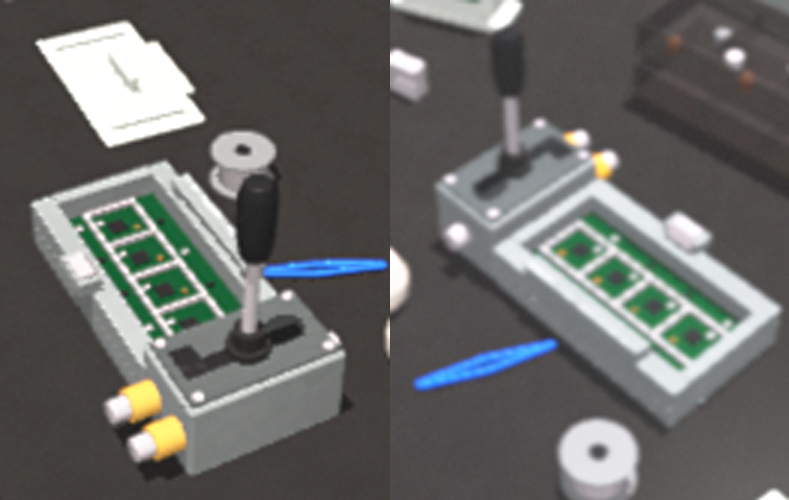

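View pics/c2.png

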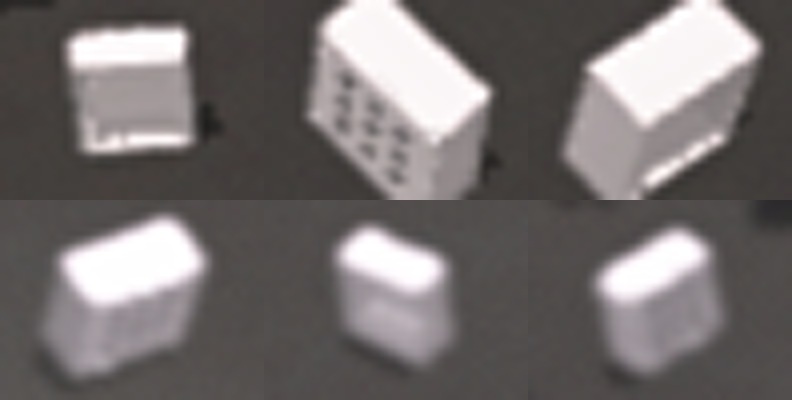

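Lip slot is on the robot side (right of the scene view), and the latch is on the far side at crop (80,262). All three cans stand on a side: can A shows its rim to the scene camera, B its perforated closed face, C its rim. No rim-down can (can1) shows so far. Next, fit the poses.

```bash
cat >> h.py <<'E'
def sc(p,o=(240,185),k=3): return np.array(p,float)/k+np.array(o)
def fit(obs,z0,x0):
    # obs list (cam, body xyz, uv)
    def T(q,b): return np.array([q[0]+np.cos(q[2])*b[0]-np.sin(q[2])*b[1], q[1]+np.sin(q[2])*b[0]+np.cos(q[2])*b[1], z0+b[2]])
    def r(q): return np.concatenate([proj(d[c],T(q,b))[0]-uv for c,b,uv in obs])
    s=least_squares(r,x0,loss="soft_l1"); return s.x, r(s.x).reshape(-1,2)
E
python3 - <<'E'
from h import *
np.set_printoptions(precision=3,suppress=True)
S=lambda *p:sc(p); E=lambda x,y:sc((x-390,y),(270,175))
o=[("scene",(-.066,.19,.073),S(342,348)),("scene",(.066,.19,.073),S(188,408)),("scene",(.066,.11,.073),S(148,345)),
("scene",(.066,-.11,.046),S(33,205)),("scene",(-.066,-.11,.046),S(167,163)),
("side",(-.066,.19,.073),E(437,188)),("side",(.066,.19,.073),E(541,120)),("side",(.066,.11,.073),E(601,183)),
("side",(.066,-.11,.046),E(779,308)),("side",(-.066,-.11,.046),E(668,395))]
g=onplane(d["scene"],S(120,250),.03)
for y0 in (-2,-.5,1,2.5):
    q,r=fit(o,0,[g[0],g[1],y0]); print("console",q,abs(r).max())
    if abs(r).max()<4: print(r)
g=[onplane(d["scene"],S(*p),.004)[:2] for p in ((38,42),(128,22),(203,118),(110,146),(125,70))]
print("cover corners",np.array(g))
for i in range(4): print(np.linalg.norm(g[i]-g[(i+1)%4]))
# side cover corners
for p in ((398,341),(468,401),(433,432),(367,362)): print("side",onplane(d["side"],p,.004))
# lever grip top/bottom by tri
print("grip top",tri(S(259,175),E(508,28)),"bottom",tri(S(253,262),E(511,98)))
# cans: top-face centre
c8=lambda o,p:np.array(p)/8+np.array(o)
for n,a,b in (("A",c8((206,228),(127,47)),c8((431,292),(133,260-200))),("B",c8((342,392),(406-264,65)),c8((259,188),(393-264,264-200))),("C",c8((419,391),(676-528,58)),c8((212,196),(655-528,265-200)))):
    print(n,tri(a,b))
print("bulb",onplane(d["scene"],(380,300),.025),onplane(d["side"],(266,268),.025))
print("reel",onplane(d["scene"],(321,236),.036),onplane(d["side"],(340,325),.036))
for p in ((330,276),(369,273)): print("tw",onplane(d["scene"],p,.005))
E
```

```text
console [ 0.556 -0.032 -0.025] 8.729406357644365
console [ 0.556 -0.032 -0.025] 8.729406290299124
console [ 0.556 -0.032 -0.025] 8.729406274210021
console [ 0.556 -0.032 -0.025] 8.72940613147503
cover corners [[ 0.488 -0.437]
 [ 0.383 -0.429]
 [ 0.399 -0.229]
 [ 0.502 -0.231]
 [ 0.429 -0.344]]
0.10513682178938061
0.20010325276517837
0.1028586211214156
0.20662124841283167
side [ 0.499 -0.243  0.004]
side [ 0.491 -0.438  0.004]
side [ 0.385 -0.425  0.004]
side [ 0.406 -0.229  0.004]
grip top [0.557 0.121 0.233] bottom [0.558 0.122 0.156]
A [ 0.656 -0.263  0.037]
B [0.611 0.348 0.035]
C [0.481 0.417 0.037]
bulb [0.411 0.148 0.025] [0.409 0.137 0.025]
reel [ 0.415 -0.124  0.036] [ 0.417 -0.132  0.036]
tw [0.46  0.001 0.005]
tw [0.364 0.039 0.005]
```

```bash
python3 - <<'E'
from h import *
np.set_printoptions(precision=3,suppress=True)
f=d["scene"]
for n,o,pts in (("A rim-edge,back-edge",(206,228),[(70,68),(188,64),(68,34),(188,28)]),("B closed-edge, back",(342,392),[(325-264,18),(438-264,137),(490-264,95),(380-264,0)]),("C rim-edge, other",(419,391),[(640-528,125),(760-528,45),(588-528,68),(700-528,0)])):
    P=np.array([onplane(f,np.array(p)/8+np.array(o),.038)[:2] for p in pts]); print(n,P, "edge dir deg",np.degrees(np.arctan2(*(P[1]-P[0])[::-1])))
    print(P.mean(0), np.linalg.norm(P[1]-P[0]))
S=lambda *p:sc(p); E=lambda x,y:sc((x-390,y),(270,175))
o=[("scene",(-.066,.19,.073),S(342,348)),("scene",(.066,.19,.073),S(188,408)),("scene",(.066,.11,.073),S(148,345)),
("scene",(.066,-.11,.046),S(33,205)),("scene",(-.066,-.11,.046),S(167,163)),
("side",(-.066,.19,.073),E(437,188)),("side",(.066,.19,.073),E(541,120)),("side",(.066,.11,.073),E(601,183)),
("side",(.066,-.11,.046),E(779,308)),("side",(-.066,-.11,.046),E(668,395))]
q,r=fit(o,0,[.55,0,0]); print(r)
E
```

```text
A rim-edge,back-edge [[ 0.676 -0.258]
 [ 0.64  -0.241]
 [ 0.67  -0.277]
 [ 0.632 -0.261]] edge dir deg 155.13602992459292
[ 0.655 -0.26 ] 0.040203169654689674
B closed-edge, back [[0.62  0.331]
 [0.615 0.37 ]
 [0.598 0.367]
 [0.606 0.334]] edge dir deg 98.59660346329198
[0.61 0.35] 0.03878369577240998
C rim-edge, other [[0.499 0.428]
 [0.46  0.426]
 [0.5   0.411]
 [0.464 0.41 ]] edge dir deg -177.131859193638
[0.481 0.419] 0.0393269088330165
[[ 1.275  0.005]
 [-0.176  0.597]
 [-3.17  -2.553]
 [-0.792 -2.037]
 [-0.297 -1.781]
 [-1.817 -2.543]
 [-0.456 -1.731]
 [-1.022 -8.729]
 [-0.245  0.836]
 [ 0.59   0.577]]
```

Emit:
drive_tool(series=[{"tx": 0.874,"ty": -0.41,"wz": -0.995,"jaw": 1},{"tx": 0.874,"ty": -0.41,"wz": -0.995,"jaw": 1},{"tx": 0.874,"ty": -0.41,"wz": -0.995,"jaw": 1},{"tx": 0.874,"ty": -0.41,"wz": -0.995,"jaw": 1},{"tx": 0.874,"ty": -0.41,"wz": -0.995,"jaw": 1},{"tx": 0.874,"ty": -0.41,"wz": -0.995,"jaw": 1},{"tx": 0.874,"ty": -0.41,"wz": -0.995,"jaw": 1},{"tx": 0.874,"ty": -0.41,"wz": -0.995,"jaw": 1}])

```text
invalid input at $.series[0]: expected keys tx, ty, tz, wx, wy, wz, jaw
```

Emit:
drive_tool(series=[{"tx": 0.874,"ty": -0.41,"wz": -0.995,"jaw": 1},{"tx": 0.874,"ty": -0.41,"wz": -0.995,"jaw": 1},{"tx": 0.874,"ty": -0.41,"wz": -0.995,"jaw": 1},{"tx": 0.874,"ty": -0.41,"wz": -0.995,"jaw": 1},{"tx": 0.874,"ty": -0.41,"wz": -0.995,"jaw": 1},{"tx": 0.874,"ty": -0.41,"wz": -0.995,"jaw": 1},{"tx": 0.874,"ty": -0.41,"wz": -0.995,"jaw": 1},{"tx": 0.874,"ty": -0.41,"wz": -0.995,"jaw": 1},{"jaw": 1}])

```text
invalid input at $.series[0]: expected keys tx, ty, tz, wx, wy, wz, jaw
```

```bash
cat >> h.py <<'E'
def wrist(name=None):
    from cell import state,grab_frame
    s=state(); f=grab_frame("wrist"); M=np.eye(4); M[:3,:3]=Rn.from_quat(s["tool_rot"]).as_matrix(); M[:3,3]=s["ee_pos"]
    C=np.linalg.inv(M@f["tool_from_camera"]); f["R"],f["t"]=C[:3,:3],C[:3,3]
    th=np.degrees(np.arctan2(M[1,1],M[0,1])); print("tcp",s["ee_pos"].round(4),"tooly",th.round(2),"t",round(s["time_s"],2),"w",round(s["width"],4),"F",s["ft_force"].round(1),"tilt",M[:3,2].round(4))
    if name: cv2.imwrite(f"pics/{name}.png",f["frame"][:,:,::-1]); pickle.dump(f,open(name+".pkl","wb"))
    return f
E
python3 -c "
from h import *
f=wrist('w1'); print(f['tool_from_camera'].round(3),f['mtx'])
for p in ((.481,.419,.038),(.611,.349,.038)): print(proj(f,p))"
```

```text
tcp [0.1315 0.5336 0.2302] tooly 76.15 t 0.1 w 0.0854 F [ 0.1 -0.7  0.4] tilt [-7.0e-04 -1.9e-03 -1.0e+00]
[[-0.    -0.965 -0.264  0.068]
 [ 1.    -0.001  0.001 -0.001]
 [-0.001 -0.264  0.965 -0.143]
 [ 0.     0.     0.     1.   ]] [[378.26519752   0.         318.12401999]
 [  0.         378.26519752 238.17577923]
 [  0.           0.           1.        ]]
[[295.26814237 523.61557671]]
[[267.86748516 610.55335471]]
```

View pics/w1.png

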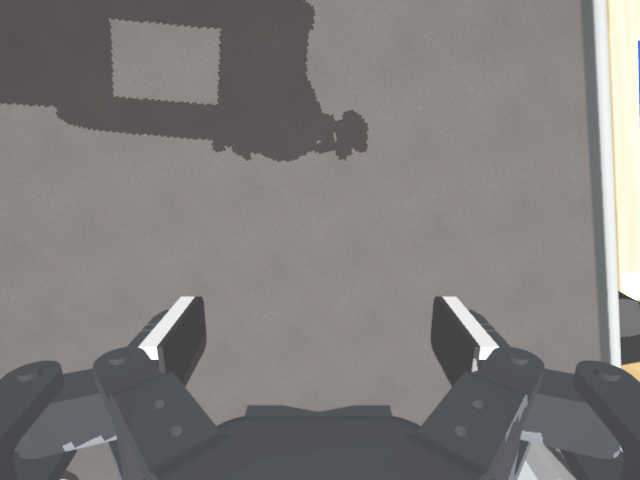

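The arm did not move: every row needs all seven keys. The picture shows only the bare cart and the open fingers.

Emit:
drive_tool(series=[{"tx": 0.874,"ty": -0.41,"tz": 0,"wx": 0,"wy": 0,"wz": -0.995,"jaw": 1},{"tx": 0.874,"ty": -0.41,"tz": 0,"wx": 0,"wy": 0,"wz": -0.995,"jaw": 1},{"tx": 0.874,"ty": -0.41,"tz": 0,"wx": 0,"wy": 0,"wz": -0.995,"jaw": 1},{"tx": 0.874,"ty": -0.41,"tz": 0,"wx": 0,"wy": 0,"wz": -0.995,"jaw": 1},{"tx": 0.874,"ty": -0.41,"tz": 0,"wx": 0,"wy": 0,"wz": -0.995,"jaw": 1},{"tx": 0.874,"ty": -0.41,"tz": 0,"wx": 0,"wy": 0,"wz": -0.995,"jaw": 1},{"tx": 0.874,"ty": -0.41,"tz": 0,"wx": 0,"wy": 0,"wz": -0.995,"jaw": 1},{"tx": 0.874,"ty": -0.41,"tz": 0,"wx": 0,"wy": 0,"wz": -0.995,"jaw": 1}])

```text
time_s: 1.15
ee_pos: [0.3071, 0.4515, 0.2309]
tool_rot: [0.426, 0.904, -0.0, -0.0]
ft_force: [0.6, 0.6, 0.1]
width: 0.0002
grasp_force: 0.0
```

Emit:
drive_tool(series=[{"tx": 0.874,"ty": -0.41,"tz": 0,"wx": 0,"wy": 0,"wz": -0.995,"jaw": 1},{"tx": 0.874,"ty": -0.41,"tz": 0,"wx": 0,"wy": 0,"wz": -0.995,"jaw": 1},{"tx": 0.874,"ty": -0.41,"tz": 0,"wx": 0,"wy": 0,"wz": -0.995,"jaw": 1},{"tx": 0.874,"ty": -0.41,"tz": 0,"wx": 0,"wy": 0,"wz": -0.995,"jaw": 1},{"tx": 0.874,"ty": -0.41,"tz": 0,"wx": 0,"wy": 0,"wz": -0.995,"jaw": 1},{"tx": 0.874,"ty": -0.41,"tz": 0,"wx": 0,"wy": 0,"wz": -0.995,"jaw": 1},{"tx": 0.874,"ty": -0.41,"tz": 0,"wx": 0,"wy": 0,"wz": -0.995,"jaw": 1},{"tx": 0.874,"ty": -0.41,"tz": 0,"wx": 0,"wy": 0,"wz": -0.995,"jaw": 1},{"tx": 0,"ty": 0,"tz": 0,"wx": 0,"wy": 0,"wz": 0,"jaw": 1}])

```text
time_s: 2.28
ee_pos: [0.4822, 0.3691, 0.2303]
tool_rot: [0.688, 0.726, -0.001, -0.0]
ft_force: [0.2, 0.2, -0.0]
width: 0.0002
grasp_force: 0.0
```

```bash
python3 -c "
from h import *
f=wrist('w2')
for p in ((.481,.419,.038),(.611,.349,.038)): print(proj(f,p))"
```

```text
tcp [0.4822 0.3691 0.2303] tooly 3.07 t 2.27 w 0.0002 F [ 0.2  0.2 -0. ] tilt [-0.0012 -0.001  -1.    ]
[[321.74648865 154.4331914 ]]
[[458.49110813 239.7823264 ]]
```

View pics/w2.png

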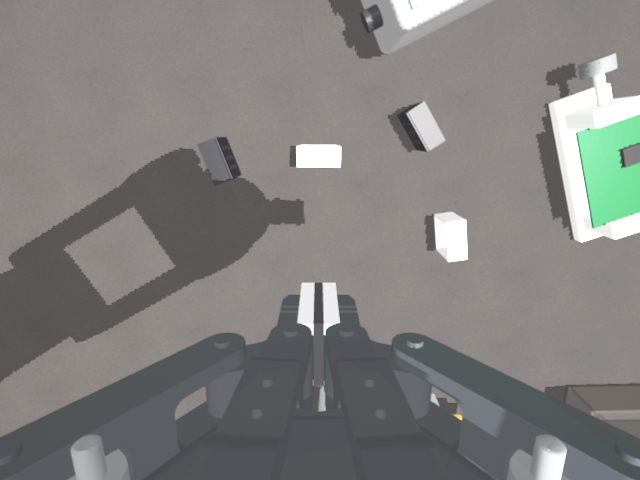

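C's top sits at (319,156), as predicted; B is at (450,237). Tipping C by pushing along +y.

Emit:
drive_tool(series=[{"tx": 0,"ty": 0,"tz": -1,"wx": 0,"wy": 0,"wz": 0,"jaw": 1},{"tx": 0,"ty": 0,"tz": -1,"wx": 0,"wy": 0,"wz": 0,"jaw": 1},{"tx": 0,"ty": 0,"tz": -1,"wx": 0,"wy": 0,"wz": 0,"jaw": 1},{"tx": 0,"ty": 0,"tz": -1,"wx": 0,"wy": 0,"wz": 0,"jaw": 1},{"tx": 0,"ty": 0,"tz": -1,"wx": 0,"wy": 0,"wz": 0,"jaw": 1},{"tx": 0,"ty": 0,"tz": -1,"wx": 0,"wy": 0,"wz": 0,"jaw": 1},{"tx": 0,"ty": 0,"tz": -1,"wx": 0,"wy": 0,"wz": 0,"jaw": 1},{"tx": 0,"ty": 0,"tz": -1,"wx": 0,"wy": 0,"wz": 0,"jaw": 1},{"tx": 0,"ty": 0,"tz": 0,"wx": 0,"wy": 0,"wz": 0,"jaw": 1}])

```text
time_s: 3.45
ee_pos: [0.4785, 0.3695, 0.0287]
tool_rot: [0.687, 0.727, -0.003, -0.001]
ft_force: [-0.5, 0.3, -0.0]
width: -0.0
grasp_force: 0.0
```

Emit:
drive_tool(series=[{"tx": 0,"ty": 0.4,"tz": 0,"wx": 0,"wy": 0,"wz": 0,"jaw": 1},{"tx": 0,"ty": 0.4,"tz": 0,"wx": 0,"wy": 0,"wz": 0,"jaw": 1},{"tx": 0,"ty": 0.3,"tz": 0,"wx": 0,"wy": 0,"wz": 0,"jaw": 1},{"tx": 0,"ty": 0.2,"tz": 0,"wx": 0,"wy": 0,"wz": 0,"jaw": 1},{"tx": 0,"ty": 0.2,"tz": 0,"wx": 0,"wy": 0,"wz": 0,"jaw": 1},{"tx": 0,"ty": 0.2,"tz": 0,"wx": 0,"wy": 0,"wz": 0,"jaw": 1},{"tx": 0,"ty": 0.2,"tz": 0,"wx": 0,"wy": 0,"wz": 0,"jaw": 1},{"tx": 0,"ty": 0.2,"tz": 0,"wx": 0,"wy": 0,"wz": 0,"jaw": 1},{"tx": 0,"ty": 0.2,"tz": 0,"wx": 0,"wy": 0,"wz": 0,"jaw": 1},{"tx": 0,"ty": 0,"tz": 0,"wx": 0,"wy": 0,"wz": 0,"jaw": 1}])

```text
time_s: 4.7
ee_pos: [0.4812, 0.4279, 0.0313]
tool_rot: [0.687, 0.727, 0.0, 0.0]
ft_force: [-0.8, -0.9, 0.0]
width: -0.0001
grasp_force: 0.0
```

Emit:
drive_tool(series=[{"tx": 0,"ty": 0,"tz": 1,"wx": 0,"wy": 0,"wz": 0,"jaw": 1},{"tx": 0,"ty": 0,"tz": 1,"wx": 0,"wy": 0,"wz": 0,"jaw": 1},{"tx": 0,"ty": 0,"tz": 1,"wx": 0,"wy": 0,"wz": 0,"jaw": 1},{"tx": 0,"ty": 0,"tz": 1,"wx": 0,"wy": 0,"wz": 0,"jaw": 1},{"tx": 0,"ty": 0,"tz": 1,"wx": 0,"wy": 0,"wz": 0,"jaw": 0.4},{"tx": 0,"ty": -0.8,"tz": 1,"wx": 0,"wy": 0,"wz": 0,"jaw": 0.4},{"tx": 0,"ty": -0.8,"tz": 0,"wx": 0,"wy": 0,"wz": 0,"jaw": 0.4},{"tx": 0,"ty": 0,"tz": 0,"wx": 0,"wy": 0,"wz": 0,"jaw": 0.4}])

```text
time_s: 5.7
ee_pos: [0.4812, 0.3859, 0.1805]
tool_rot: [0.688, 0.726, -0.001, -0.0]
ft_force: [-0.6, 0.2, -0.5]
width: 0.051
grasp_force: 0.0
```

```bash
cat >> h.py <<'E'
def blobs(f,z,thr=150,amin=300,amax=8000,sat=40):
    im=f["frame"]; hsv=cv2.cvtColor(im,cv2.COLOR_RGB2HSV)
    m=((hsv[...,2]>thr)&(hsv[...,1]<sat)).astype(np.uint8)
    n,l,st,c=cv2.connectedComponentsWithStats(m)
    for i in range(1,n):
        if amin<st[i,4]<amax:
            cnt=cv2.findContours((l==i).astype(np.uint8),cv2.RETR_EXTERNAL,cv2.CHAIN_APPROX_SIMPLE)[0][0]
            b=cv2.boxPoints(cv2.minAreaRect(cnt)); W=np.array([onplane(f,p,z)[:2] for p in b])
            e0,e1=W[1]-W[0],W[2]-W[1]
            print("px",c[i].round(),"A",st[i,4],"ctr",W.mean(0).round(4),"sides",np.linalg.norm(e0).round(4),np.linalg.norm(e1).round(4),"ang",np.degrees(np.arctan2(e0[1],e0[0])).round(1))
E
python3 -c "
from h import *
f=wrist('w3'); blobs(f,.018)
cv2.imwrite('pics/w3c.png',crop(f['frame'],180,60,330,240,2))"
```

```text
tcp [0.4812 0.3859 0.1805] tooly 3.06 t 5.7 w 0.051 F [-0.6  0.2 -0.5] tilt [-1.e-03 -9.e-04 -1.e+00]
px [434.  22.] A 4952 ctr [0.5661 0.5288] sides 0.1129 0.0425 ang 3.0
px [612. 177.] A 6184 ctr [0.7125 0.4279] sides 0.0434 0.1652 ang 3.0
px [319. 143.] A 2594 ctr [0.4771 0.4452] sides 0.0386 0.0388 ang 3.0
px [443. 149.] A 1320 ctr [0.5751 0.4467] sides 0.0195 0.0417 ang 32.1
px [469. 271.] A 2074 ctr [0.6114 0.3458] sides 0.0327 0.0555 ang 4.9
px [229. 311.] A 810 ctr [0.4039 0.2979] sides 0.0588 0.0174 ang 71.6
px [408. 311.] A 817 ctr [0.564  0.3062] sides 0.0177 0.0587 ang 24.1
```

View pics/w3c.png

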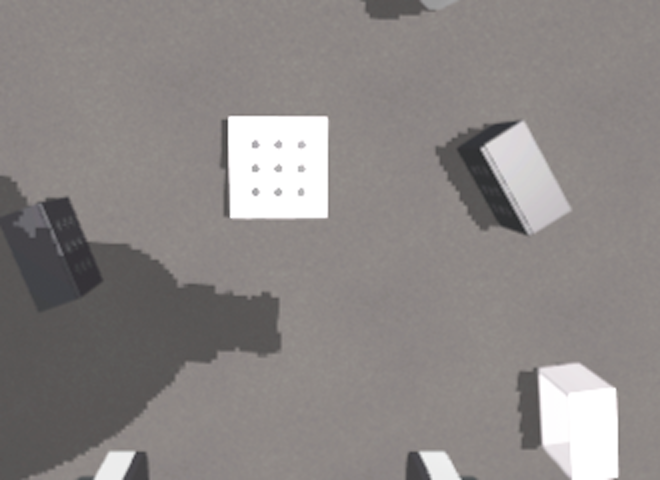

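C is now rim-down at (0.477, 0.445), perforated face up. B's open rim faces −x. Grasping C.

Emit:
drive_tool(series=[{"tx": -0.17,"ty": 0.795,"tz": 0,"wx": 0,"wy": 0,"wz": 0,"jaw": 0.4},{"tx": 0,"ty": 0.795,"tz": -1,"wx": 0,"wy": 0,"wz": 0,"jaw": 0.4},{"tx": 0,"ty": 0.795,"tz": -1,"wx": 0,"wy": 0,"wz": 0,"jaw": 0.4},{"tx": 0,"ty": 0,"tz": -1,"wx": 0,"wy": 0,"wz": 0,"jaw": 0.4},{"tx": 0,"ty": 0,"tz": -1,"wx": 0,"wy": 0,"wz": 0,"jaw": 0.4},{"tx": 0,"ty": 0,"tz": -1,"wx": 0,"wy": 0,"wz": 0,"jaw": 0.4},{"tx": 0,"ty": 0,"tz": -1,"wx": 0,"wy": 0,"wz": 0,"jaw": 0.4},{"tx": 0,"ty": 0,"tz": -0.97,"wx": 0,"wy": 0,"wz": 0,"jaw": 0.4},{"tx": 0,"ty": 0,"tz": 0,"wx": 0,"wy": 0,"wz": 0,"jaw": 0.4}])

```text
time_s: 6.88
ee_pos: [0.4742, 0.4472, 0.0029]
tool_rot: [0.687, 0.727, -0.004, -0.001]
ft_force: [-0.7, -0.2, -0.6]
width: 0.0513
grasp_force: 0.0
```

Emit:
drive_tool(series=[{"tx": 0,"ty": 0,"tz": 0,"wx": 0,"wy": 0,"wz": 0,"jaw": 0.7},{"tx": 0,"ty": 0,"tz": 0,"wx": 0,"wy": 0,"wz": 0,"jaw": 0.7},{"tx": 0,"ty": 0,"tz": 0,"wx": 0,"wy": 0,"wz": 0,"jaw": 0.7},{"tx": 0,"ty": 0,"tz": 0,"wx": 0,"wy": 0,"wz": 0,"jaw": 0.7},{"tx": 0,"ty": 0,"tz": 0,"wx": 0,"wy": 0,"wz": 0,"jaw": 0.7}], squeeze=30)

```text
time_s: 7.5
ee_pos: [0.4772, 0.4471, 0.0074]
tool_rot: [0.687, 0.726, 0.0, 0.0]
ft_force: [0.1, 0.0, 0.3]
width: 0.0368
grasp_force: 34.3
```

Emit:
drive_tool(series=[{"tx": 0,"ty": 0,"tz": 1,"wx": 0,"wy": 0,"wz": 0,"jaw": 0.7},{"tx": 0,"ty": 0,"tz": 1,"wx": 0,"wy": 0,"wz": -0.98,"jaw": 0.7},{"tx": 0.13,"ty": -0.98,"tz": 1,"wx": 0,"wy": 0,"wz": 0,"jaw": 0.7},{"tx": 0.13,"ty": -0.98,"tz": 1,"wx": 0,"wy": 0,"wz": 0,"jaw": 0.7},{"tx": 0.13,"ty": -0.98,"tz": 1,"wx": 0,"wy": 0,"wz": 0,"jaw": 0.7},{"tx": 0.13,"ty": -0.98,"tz": 1,"wx": 0,"wy": 0,"wz": 0,"jaw": 0.7},{"tx": 0.13,"ty": -0.98,"tz": 1,"wx": 0,"wy": 0,"wz": 0,"jaw": 0.7},{"tx": 0.13,"ty": -0.98,"tz": 1,"wx": 0,"wy": 0,"wz": 0,"jaw": 0.7},{"tx": 0.13,"ty": -0.98,"tz": 1,"wx": 0,"wy": 0,"wz": 0,"jaw": 0.7},{"tx": 0.13,"ty": -0.98,"tz": 1,"wx": 0,"wy": 0,"wz": 0,"jaw": 0.7},{"tx": 0.13,"ty": -0.98,"tz": 0.52,"wx": 0,"wy": 0,"wz": 0,"jaw": 0.7},{"tx": 0.13,"ty": -0.98,"tz": 0,"wx": 0,"wy": 0,"wz": 0,"jaw": 0.7}])

```text
time_s: 9.0
ee_pos: [0.5102, 0.2014, 0.2722]
tool_rot: [0.715, 0.699, 0.002, 0.001]
ft_force: [0.3, -0.5, -0.8]
width: 0.0369
grasp_force: 34.3
```

Emit:
drive_tool(series=[{"tx": 0.14,"ty": -0.98,"tz": 0,"wx": 0,"wy": 0,"wz": 0,"jaw": 0.7},{"tx": 0.14,"ty": -0.98,"tz": 0,"wx": 0,"wy": 0,"wz": 0,"jaw": 0.7},{"tx": 0.14,"ty": -0.98,"tz": 0,"wx": 0,"wy": 0,"wz": 0,"jaw": 0.7},{"tx": 0.14,"ty": -0.98,"tz": 0,"wx": 0,"wy": 0,"wz": 0,"jaw": 0.7},{"tx": 0.14,"ty": -0.98,"tz": 0,"wx": 0,"wy": 0,"wz": 0,"jaw": 0.7},{"tx": 0.14,"ty": -0.98,"tz": 0,"wx": 0,"wy": 0,"wz": 0,"jaw": 0.7},{"tx": 0.14,"ty": -0.98,"tz": 0,"wx": 0,"wy": 0,"wz": 0,"jaw": 0.7},{"tx": 0.14,"ty": -0.98,"tz": 0,"wx": 0,"wy": 0,"wz": 0,"jaw": 0.7},{"tx": 0.14,"ty": -0.98,"tz": 0,"wx": 0,"wy": 0,"wz": 0,"jaw": 0.7},{"tx": 0.14,"ty": -0.98,"tz": 0,"wx": 0,"wy": 0,"wz": 0,"jaw": 0.7},{"tx": 0.14,"ty": -0.98,"tz": 0,"wx": 0,"wy": 0,"wz": 0,"jaw": 0.7},{"tx": 0.14,"ty": -0.98,"tz": 0,"wx": 0,"wy": 0,"wz": 0,"jaw": 0.7}])

```text
time_s: 10.5
ee_pos: [0.5515, -0.0927, 0.2701]
tool_rot: [0.715, 0.699, 0.0, 0.0]
ft_force: [0.0, 0.6, -0.9]
width: 0.037
grasp_force: 34.3
```

Emit:
drive_tool(series=[{"tx": 0,"ty": -0.98,"tz": 0,"wx": 0,"wy": 0,"wz": 0,"jaw": 0.7},{"tx": 0,"ty": 0,"tz": 0,"wx": 0,"wy": 0,"wz": 0,"jaw": 0.7},{"tx": 0,"ty": 0,"tz": 0,"wx": 0,"wy": 0,"wz": 0,"jaw": 0.7}])

```text
time_s: 10.88
ee_pos: [0.5515, -0.1159, 0.2701]
tool_rot: [0.715, 0.699, 0.0, -0.0]
ft_force: [0.4, 0.6, 0.4]
width: 0.0367
grasp_force: 34.3
```

```bash
python3 -c "
from h import *
f=wrist('w4')
c,s=np.cos(-.025),np.sin(-.025)
for y in (-.069,-.023,.023,.069): print(proj(f,(.556-s*y,-.032+c*y,.024)).round(1))"
```

```text
tcp [ 0.5515 -0.1159  0.2701] tooly -1.32 t 10.88 w 0.0367 F [0.4 0.6 0.4] tilt [ 1.e-04  6.e-04 -1.e+00]
[[321.9 186.7]]
[[322.1 140.6]]
[[322.3  91.4]]
[[322.5  38.8]]
```

View pics/w4.png

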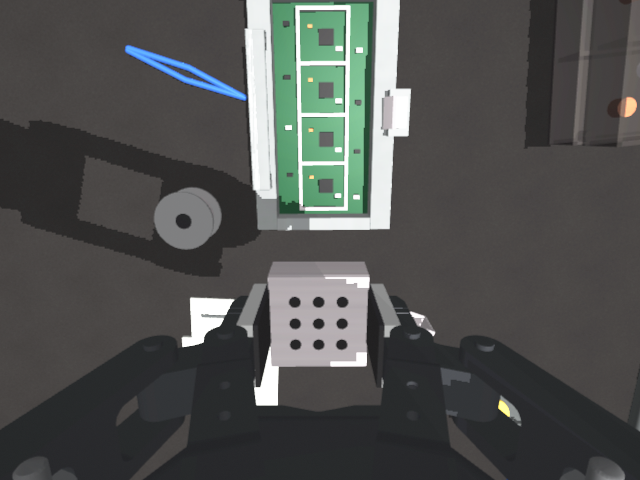

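Pockets in view: white frame x 298–349, separators at rows about 63, 115 and 162. The held can is rim-down between the fingers, top face (270–367, 276–365). Refining the frame position numerically.

```bash
cat >> h.py <<'E'
def frames(f,x0,x1,y0,y1,thr=190):
    g=f["frame"][y0:y1,x0:x1].min(2).astype(float); w=np.clip(g-thr,0,None)
    return w
E
python3 - <<'E'
from h import *
np.set_printoptions(precision=4,suppress=True)
f=pickle.load(open("w4.pkl","rb")); im=f["frame"].min(2).astype(int)
m=(im>180)
# vertical lines by rows (subpixel centre of bright run)
def ctr(v,a): i=np.arange(len(v))+a; return (v*i).sum()/v.sum() if v.sum()>2 else None
L=[];R=[];H=[]
for r in list(range(20,55))+list(range(72,108))+list(range(124,154))+list(range(170,200)):
    for S,a,b in ((L,291,306),(R,342,356)):
        c=ctr(m[r,a:b].astype(float),a)
        if c and 2<=m[r,a:b].sum()<=6: S.append(onplane(f,(c,r),.029)[:2])
for yy,a,b in ((.046,55,71),(0,107,123),(-.046,155,171),(-.0925+.0005,202,217)):
    for c in range(306,342):
        k=ctr(m[a:b,c].astype(float),a)
        if k and 2<=m[a:b,c].sum()<=6: H.append((yy,*onplane(f,(c,k),.029)[:2]))
L,R,H=map(np.array,(L,R,H)); print(len(L),len(R),len(H))
def res(q):
    c,s=np.cos(q[2]),np.sin(q[2])
    loc=lambda P:np.c_[c*(P[:,0]-q[0])+s*(P[:,1]-q[1]),-s*(P[:,0]-q[0])+c*(P[:,1]-q[1])]
    return np.concatenate([loc(L)[:,0]+.023,loc(R)[:,0]-.023,loc(H[:,1:])[:,1]-H[:,0]])*1e3
s=least_squares(res,[.556,-.032,-.025],loss="soft_l1"); print("console",s.x,"rms mm",np.sqrt((s.fun**2).mean()))
q=s.x
for y in (-.069,-.023,.023,.069): print("pocket",q[0]-np.sin(q[2])*y,q[1]+np.cos(q[2])*y)
P=np.array([onplane(f,p,.2701-.0074+.018) for p in ((270,277),(367,276),(272,365),(366,365))]); print("can corners",P,P.mean(0))
E
```

```text
131 127 144
console [ 0.5565 -0.0305 -0.0164] rms mm 0.2998343775720709
pocket 0.5553531496928695 -0.0994643438987027
pocket 0.5561094230307383 -0.05347056115974516
pocket 0.556865696368607 -0.0074767784207876165
pocket 0.5576219697064758 0.03851700431816993
can corners [[ 0.5324 -0.1005  0.2807]
 [ 0.5687 -0.101   0.2807]
 [ 0.5311 -0.1381  0.2807]
 [ 0.5687 -0.139   0.2807]] [ 0.5502 -0.1196  0.2807]
```

Emit:
drive_tool(series=[{"tx": 0.176,"ty": 0.716,"tz": 0,"wx": 0,"wy": 0,"wz": 0.083,"jaw": 0.7},{"tx": 0,"ty": 0,"tz": -1,"wx": 0,"wy": 0,"wz": 0,"jaw": 0.7},{"tx": 0,"ty": 0,"tz": -1,"wx": 0,"wy": 0,"wz": 0,"jaw": 0.7},{"tx": 0,"ty": 0,"tz": -1,"wx": 0,"wy": 0,"wz": 0,"jaw": 0.7},{"tx": 0,"ty": 0,"tz": -1,"wx": 0,"wy": 0,"wz": 0,"jaw": 0.7},{"tx": 0,"ty": 0,"tz": -1,"wx": 0,"wy": 0,"wz": 0,"jaw": 0.7},{"tx": 0,"ty": 0,"tz": -1,"wx": 0,"wy": 0,"wz": 0,"jaw": 0.7},{"tx": 0,"ty": 0,"tz": -1,"wx": 0,"wy": 0,"wz": 0,"jaw": 0.7},{"tx": 0,"ty": 0,"tz": -1,"wx": 0,"wy": 0,"wz": 0,"jaw": 0.7},{"tx": 0,"ty": 0,"tz": -0.9,"wx": 0,"wy": 0,"wz": 0,"jaw": 0.7},{"tx": 0,"ty": 0,"tz": 0,"wx": 0,"wy": 0,"wz": 0,"jaw": 0.7},{"tx": 0,"ty": 0,"tz": 0,"wx": 0,"wy": 0,"wz": 0,"jaw": 0.7}])

```text
time_s: 12.42
ee_pos: [0.5568, -0.0976, 0.0487]
tool_rot: [0.712, 0.702, 0.001, 0.001]
ft_force: [0.4, -0.2, 0.3]
width: 0.037
grasp_force: 34.3
```

```bash
python3 -c "
from h import *
f=wrist('w5')
cv2.imwrite('pics/w5c.png',crop(f['frame'],200,150,240,180,3))"
```

```text
tcp [ 0.5568 -0.0976  0.0487] tooly -0.87 t 12.43 w 0.037 F [ 0.4 -0.2  0.3] tilt [ 1.7e-03 -2.0e-04 -1.0e+00]
```

View pics/w5c.png

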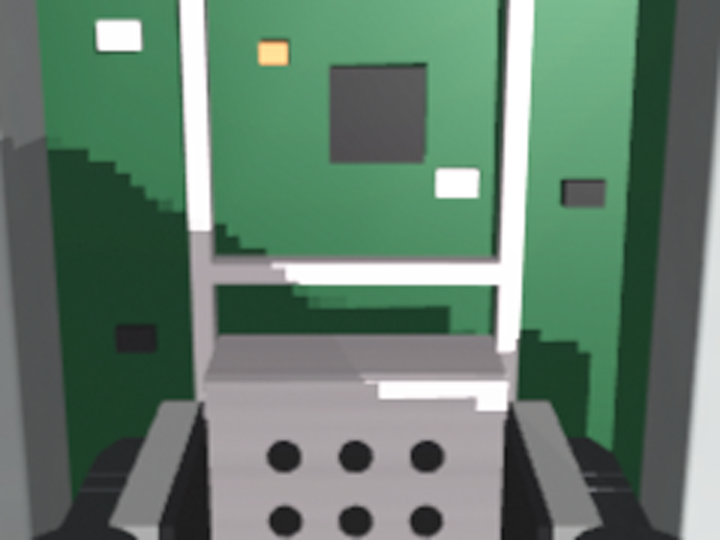

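The can hovers just over pocket0. Crop: separator's near edge at row 284, can's lower +y edge at row 336 from x=212 to 505, frame inner walls at x≈215 and 497.

```bash
python3 -c "
from h import *
np.set_printoptions(precision=4,suppress=True)
f=pickle.load(open('w5.pkl','rb'))
g=lambda x,y,z:onplane(f,(200+x/3,150+y/3),z)[:2]
a,b=g(212,336,.0413),g(505,336,.0413); print('can edge',a,b,(a+b)/2,b-a)
l,r=g(214.5,300,.029),g(497.5,300,.029); print('frame inner',l,r,(l+r)/2,r-l)
print('sep',g(360,284,.029),'sep far',g(360,260,.029))"
```

```text
can edge [ 0.5357 -0.0825] [ 0.5767 -0.0832] [ 0.5562 -0.0828] [ 0.0411 -0.0007]
frame inner [ 0.5347 -0.081 ] [ 0.5772 -0.0817] [ 0.5559 -0.0813] [ 0.0425 -0.0007]
sep [ 0.5566 -0.0788] sep far [ 0.5566 -0.0751]
```

```bash
python3 -c "
from h import *
np.set_printoptions(precision=1,suppress=True)
f=pickle.load(open('w5.pkl','rb'))
for dz in (0,-.004):
  for z in (.0413+dz,.0593+dz):
    P=np.array([(.5568+sx*.019,-.0976+.019,z) for sx in (-1,1)]); print(z,(proj(f,P)-[200,150])*3)
from scipy.ndimage import sobel
im=f['frame'].astype(int).sum(2)
for r in (258,262,264,266,268,272,275,278,281): print(r,im[r,262:280],im[r,360:378])
print(im[250:300,300]); print(im[250:300,340])
"
```

```text
0.0413 [[225.8 309.2]
 [498.8 305. ]]
0.0593 [[210.2 353. ]
 [516.9 348.4]]
0.0373 [[228.9 300.8]
 [495.3 296.7]]
0.0553 [[214.  342.4]
 [512.5 337.8]]
258 [132 186 370 508 509 510 509 509 470 358 240 134 133 131 130 133 133 133] [301 302 278 206 201 383 709 763 763 763 763 763 754 534 308 306 305 307]
262 [137 155 354 510 509 509 509 509 478 382 317 348 370 368 370 370 370 368] [386 388 387 374 326 453 730 763 763 763 763 760 706 289 132 132 137 133]
264 [134 146 337 496 510 508 508 509 484 411 365 368 370 369 368 368 368 367] [386 386 385 385 379 498 734 763 763 763 762 728 425 194 134 134 130 134]
266 [133 140 335 495 510 509 509 510 485 411 370 370 370 369 370 370 370 370] [387 384 385 385 385 539 730 757 757 757 751 687 407 169 132 136 134 135]
268 [136 133 313 483 509 509 510 505 460 375 374 376 373 375 373 375 372 375] [389 391 391 389 392 392 432 497 509 509 509 499 400 154 134 130 133 133]
272 [136 136 289 458 511 512 491 426 373 372 372 372 371 372 373 372 372 371] [393 393 393 392 391 392 395 417 476 510 513 488 364 134 134 133 137 137]
275 [133 132 258 431 512 485 424 403 403 402 403 400 402 402 403 400 401 403] [476 476 476 476 476 474 474 488 534 545 510 478 344 133 134 133 133 135]
278 [134 134 235 411 512 497 483 493 493 492 494 492 492 495 493 493 494 494] [760 760 760 760 760 760 760 761 756 662 511 462 296 133 134 135 132 133]
281 [137 134 205 388 510 519 517 491 487 488 486 488 486 487 486 486 488 488] [760 760 760 760 761 761 761 761 748 569 512 450 261 133 132 133 133 133]
[131 132 134 136 135 133 133 134 135 133 133 247 371 369 368 368 370 374
 374 373 375 377 371 371 383 407 414 468 497 497 492 488 486 488 488 490
 495 499 502 502 501 500 498 498 502 502 505 502 506 474]
[297 279 203 130 135 131 135 132 134 133 133 255 388 386 384 385 387 390
 389 390 395 394 392 387 442 503 520 721 760 760 760 757 715 489 489 494
 496 503 506 506 504 500 498 499 502 503 443 231 106 109]
```

```bash
python3 -c "
from h import *
np.set_printoptions(precision=4,suppress=True)
f=pickle.load(open('w5.pkl','rb'))
g=lambda x,y,z:onplane(f,(200+x/3,150+y/3),z)[:2]
for z in (.0413,.0373):
  a,b=g(216,336,z),g(494,336,z); print('can edge',(a+b)/2,b-a)
"
```

```text
can edge [ 0.5557 -0.0828] [ 0.039  -0.0006]
can edge [ 0.5557 -0.0842] [ 0.04   -0.0006]
```

Emit:
drive_tool(series=[{"tx": 0.01,"ty": 0.06,"tz": -0.1,"wx": 0,"wy": 0,"wz": 0,"jaw": 0.7},{"tx": 0,"ty": 0,"tz": -0.2,"wx": 0,"wy": 0,"wz": 0,"jaw": 0.7},{"tx": 0,"ty": 0,"tz": -0.2,"wx": 0,"wy": 0,"wz": 0,"jaw": 0.7},{"tx": 0,"ty": 0,"tz": -0.2,"wx": 0,"wy": 0,"wz": 0,"jaw": 0.7},{"tx": 0,"ty": 0,"tz": 0,"wx": 0,"wy": 0,"wz": 0,"jaw": 0.7},{"tx": 0,"ty": 0,"tz": 0,"wx": 0,"wy": 0,"wz": 0,"jaw": 0.7}])

```text
time_s: 13.22
ee_pos: [0.5562, -0.0971, 0.0309]
tool_rot: [0.713, 0.701, -0.0, 0.0]
ft_force: [-2.2, 1.3, 4.4]
width: 0.0369
grasp_force: 34.9
```

Emit:
drive_tool(series=[{"tx": 0,"ty": 0,"tz": 0,"wx": 0,"wy": 0,"wz": 0,"jaw": 0.45},{"tx": 0,"ty": 0,"tz": 0,"wx": 0,"wy": 0,"wz": 0,"jaw": 0.45},{"tx": 0,"ty": 0,"tz": 0,"wx": 0,"wy": 0,"wz": 0,"jaw": 0.45},{"tx": 0,"ty": 0,"tz": 0.5,"wx": 0,"wy": 0,"wz": 0,"jaw": 0.45},{"tx": 0,"ty": 0,"tz": 1,"wx": 0,"wy": 0,"wz": 0,"jaw": 0.45},{"tx": 0,"ty": -1,"tz": 1,"wx": 0,"wy": 0,"wz": 0,"jaw": 0.45},{"tx": 0,"ty": 0,"tz": 1,"wx": 0,"wy": 0,"wz": 0,"jaw": 0.45},{"tx": 0,"ty": 0,"tz": 0,"wx": 0,"wy": 0,"wz": 0,"jaw": 0.45}])

```text
time_s: 14.22
ee_pos: [0.5582, -0.1228, 0.1212]
tool_rot: [0.713, 0.701, 0.002, 0.003]
ft_force: [0.3, -0.3, 0.0]
width: 0.0468
grasp_force: 0.0
```

```bash
python3 -c "
from h import *
f=wrist('w6'); print(proj(f,(.5554,-.0995,.042)))
cv2.imwrite('pics/w6c.png',cv2.resize(f['frame'][:,:,::-1],(480,360)))
f=pickle.load(open('w3.pkl','rb'));
import numpy as np
q=lambda x,y:onplane(f,(180+x/2,60+y/2),.038)[:2].round(4)
print(q(568,392),q(617,388),q(617,475),q(574,475))
im=f['frame'].min(2); 
for r in range(235,312,4): print(r,im[r,440:496:2])
"
```

```text
tcp [ 0.5582 -0.1228  0.1212] tooly -0.96 t 14.22 w 0.0468 F [ 0.3 -0.3  0. ] tilt [ 0.0068 -0.0021 -1.    ]
[[314.31242182 209.43902764]]
[0.5965 0.3656] [0.6156 0.3683] [0.622  0.3313] [0.6045 0.3303]
235 [136 134 135 134 134 134 136 134 135 133 133 133 133 133 133 132 132 133
 133 133 133 132 133 133 132 132 133 133]
239 [136 135 133 136 135 134 136 135 135 135 134 134 134 132 134 133 133 133
 131 131 130 131 133 133 133 133 134 133]
243 [136 134 134 131 128 162 180 195 209 220 227 231 231 231 230 229 187 134
 132 132 132 132 133 132 133 133 133 132]
247 [ 86  87  86  87 109 234 215 228 228 227 229 229 229 230 231 231 231 229
 225 167 132 132 133 130 132 135 133 132]
251 [ 87  87  85  87  96 249 254 252 220 225 229 227 227 228 229 229 229 230
 229 229 227 219 150 132 134 135 133 134]
255 [ 94  86  87  87  89 244 254 253 253 253 234 219 227 227 227 237 247 253
 255 255 255 255 255 255 156 133 132 134]
259 [ 85  87  86  85  86 233 254 253 253 254 254 254 255 255 255 255 255 255
 255 255 255 255 255 255 191 134 136 134]
263 [ 88  86  86  86  85 221 254 253 253 254 254 254 254 255 255
[... 782 characters left out ...]
133 134 135 133 133 133 133 178 224 227 227 255 255 255 255 255
 255 255 255 255 255 255 255 135 134 133]
295 [133 133 134 133 134 132 132 133 133 133 137 203 226 255 255 255 255 255
 255 255 255 255 255 255 255 134 135 132]
299 [133 133 133 132 133 132 135 133 127 132 133 132 143 255 255 255 255 255
 255 255 255 253 226 180 133 134 132 133]
303 [133 133 130 132 129 132 133 128 127 130 133 132 133 133 132 133 133 130
 133 133 132 133 133 134 135 133 133 135]
307 [133 133 132 131 129 128 132 133 132 132 132 133 132 133 133 132 133 132
 133 134 133 133 133 133 135 134 133 134]
311 [132 133 132 133 133 133 133 133 132 133 133 132 131 129 133 132 133 132
 133 133 135 133 133 134 134 135 132 133]
```

View pics/w6c.png

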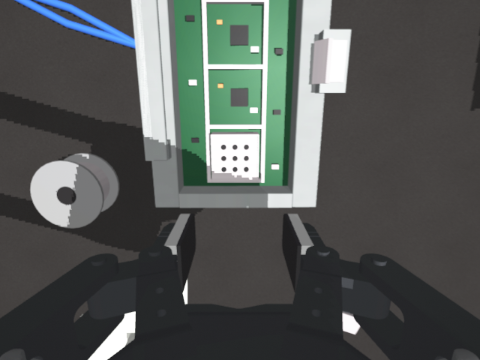

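Can C is seated in pocket0 (perforated top squarely inside the frame near (235,157)). Now tipping B.

Emit:
drive_tool(series=[{"tx": 0,"ty": 0,"tz": 1,"wx": 0,"wy": 0,"wz": 0,"jaw": 1},{"tx": 0,"ty": 0,"tz": 1,"wx": 0,"wy": 0,"wz": 0,"jaw": 1},{"tx": 0.194,"ty": 0.956,"tz": 1,"wx": 0,"wy": 0,"wz": 0.109,"jaw": 1},{"tx": 0.194,"ty": 0.956,"tz": 1,"wx": 0,"wy": 0,"wz": 0.109,"jaw": 1},{"tx": 0.194,"ty": 0.956,"tz": 1,"wx": 0,"wy": 0,"wz": 0.109,"jaw": 1},{"tx": 0.194,"ty": 0.956,"tz": 1,"wx": 0,"wy": 0,"wz": 0.109,"jaw": 1},{"tx": 0.194,"ty": 0.956,"tz": 0,"wx": 0,"wy": 0,"wz": 0.109,"jaw": 1},{"tx": 0.194,"ty": 0.956,"tz": 0,"wx": 0,"wy": 0,"wz": 0.109,"jaw": 1},{"tx": 0.194,"ty": 0.956,"tz": 0,"wx": 0,"wy": 0,"wz": 0.109,"jaw": 1},{"tx": 0.194,"ty": 0.956,"tz": 0,"wx": 0,"wy": 0,"wz": 0.109,"jaw": 1},{"tx": 0.194,"ty": 0.956,"tz": 0,"wx": 0,"wy": 0,"wz": 0.109,"jaw": 1},{"tx": 0.194,"ty": 0.956,"tz": 0,"wx": 0,"wy": 0,"wz": 0.109,"jaw": 1}])

```text
time_s: 15.78
ee_pos: [0.6042, 0.1181, 0.2655]
tool_rot: [0.681, 0.732, -0.001, -0.001]
ft_force: [-1.0, -0.6, 0.9]
width: -0.0006
grasp_force: 0.0
```

Emit:
drive_tool(series=[{"tx": 0.194,"ty": 0.956,"tz": 0,"wx": 0,"wy": 0,"wz": 0.109,"jaw": 1},{"tx": 0.194,"ty": 0.956,"tz": 0,"wx": 0,"wy": 0,"wz": 0.109,"jaw": 1},{"tx": 0.194,"ty": 0.956,"tz": 0,"wx": 0,"wy": 0,"wz": 0.109,"jaw": 1},{"tx": 0.194,"ty": 0.956,"tz": 0,"wx": 0,"wy": 0,"wz": 0.109,"jaw": 1},{"tx": 0.194,"ty": 0.956,"tz": 0,"wx": 0,"wy": 0,"wz": 0.109,"jaw": 1},{"tx": 0.194,"ty": 0.956,"tz": 0,"wx": 0,"wy": 0,"wz": 0.109,"jaw": 1},{"tx": 0.194,"ty": 0.956,"tz": -0.4,"wx": 0,"wy": 0,"wz": 0.109,"jaw": 1},{"tx": 0.194,"ty": 0.956,"tz": -0.6,"wx": 0,"wy": 0,"wz": 0.109,"jaw": 1},{"tx": 0.194,"ty": 0.956,"tz": -0.6,"wx": 0,"wy": 0,"wz": 0.109,"jaw": 1},{"tx": 0.194,"ty": 0.956,"tz": -1,"wx": 0,"wy": 0,"wz": 0.109,"jaw": 1},{"tx": 0,"ty": 0,"tz": 0,"wx": 0,"wy": 0,"wz": 0,"jaw": 1}])

```text
time_s: 17.15
ee_pos: [0.6515, 0.3576, 0.1968]
tool_rot: [0.648, 0.762, -0.004, -0.002]
ft_force: [0.2, 0.2, -0.8]
width: 0.0
grasp_force: 0.0
```

Emit:
drive_tool(series=[{"tx": 0.1,"ty": 0,"tz": -1,"wx": 0,"wy": 0,"wz": 0,"jaw": 1},{"tx": 0,"ty": 0,"tz": -1,"wx": 0,"wy": 0,"wz": 0,"jaw": 1},{"tx": 0,"ty": 0,"tz": -1,"wx": 0,"wy": 0,"wz": 0,"jaw": 1},{"tx": 0,"ty": 0,"tz": -1,"wx": 0,"wy": 0,"wz": 0,"jaw": 1},{"tx": 0,"ty": 0,"tz": -1,"wx": 0,"wy": 0,"wz": 0,"jaw": 1},{"tx": 0,"ty": 0,"tz": -1,"wx": 0,"wy": 0,"wz": 0,"jaw": 1},{"tx": 0,"ty": 0,"tz": -0.6,"wx": 0,"wy": 0,"wz": 0,"jaw": 1},{"tx": 0,"ty": 0,"tz": 0,"wx": 0,"wy": 0,"wz": 0,"jaw": 1},{"tx": 0,"ty": 0,"tz": 0,"wx": 0,"wy": 0,"wz": 0,"jaw": 1}])

```text
time_s: 18.27
ee_pos: [0.6566, 0.3562, 0.0393]
tool_rot: [0.649, 0.761, 0.001, 0.001]
ft_force: [-0.1, 0.6, 0.6]
width: -0.0
grasp_force: 0.0
```

Emit:
drive_tool(series=[{"tx": -0.3,"ty": -0.047,"tz": 0,"wx": 0,"wy": 0,"wz": 0,"jaw": 1},{"tx": -0.2,"ty": -0.031,"tz": 0,"wx": 0,"wy": 0,"wz": 0,"jaw": 1},{"tx": -0.2,"ty": -0.031,"tz": 0,"wx": 0,"wy": 0,"wz": 0,"jaw": 1},{"tx": -0.2,"ty": -0.031,"tz": 0,"wx": 0,"wy": 0,"wz": 0,"jaw": 1},{"tx": -0.2,"ty": -0.031,"tz": 0,"wx": 0,"wy": 0,"wz": 0,"jaw": 1},{"tx": -0.2,"ty": -0.031,"tz": 0,"wx": 0,"wy": 0,"wz": 0,"jaw": 1},{"tx": -0.2,"ty": -0.031,"tz": 0,"wx": 0,"wy": 0,"wz": 0,"jaw": 1},{"tx": -0.2,"ty": -0.031,"tz": 0,"wx": 0,"wy": 0,"wz": 0,"jaw": 1},{"tx": -0.2,"ty": -0.031,"tz": 0,"wx": 0,"wy": 0,"wz": 0,"jaw": 1}])

```text
time_s: 19.4
ee_pos: [0.6078, 0.3486, 0.0375]
tool_rot: [0.649, 0.761, -0.0, 0.0]
ft_force: [0.6, -0.2, -0.3]
width: -0.0001
grasp_force: 0.0
```

Emit:
drive_tool(series=[{"tx": 0,"ty": 0,"tz": 1,"wx": 0,"wy": 0,"wz": 0,"jaw": 1},{"tx": 0,"ty": 0,"tz": 1,"wx": 0,"wy": 0,"wz": 0,"jaw": 0.4},{"tx": 0,"ty": 0,"tz": 1,"wx": 0,"wy": 0,"wz": 0,"jaw": 0.4},{"tx": 0,"ty": -0.8,"tz": 1,"wx": 0,"wy": 0,"wz": 0,"jaw": 0.4},{"tx": 0,"ty": -0.8,"tz": 1,"wx": 0,"wy": 0,"wz": 0,"jaw": 0.4},{"tx": -0.6,"ty": -0.8,"tz": 1,"wx": 0,"wy": 0,"wz": 0,"jaw": 0.4},{"tx": -0.6,"ty": 0,"tz": 0,"wx": 0,"wy": 0,"wz": 0,"jaw": 0.4},{"tx": 0,"ty": 0,"tz": 0,"wx": 0,"wy": 0,"wz": 0,"jaw": 0.4},{"tx": 0,"ty": 0,"tz": 0,"wx": 0,"wy": 0,"wz": 0,"jaw": 0.4}])

```text
time_s: 20.52
ee_pos: [0.5783, 0.288, 0.1872]
tool_rot: [0.649, 0.761, -0.0, 0.0]
ft_force: [1.0, 0.7, 0.1]
width: 0.0513
grasp_force: 0.0
```

```bash
python3 -c "
from h import *
f=wrist('w7'); blobs(f,.018)
b=proj(f,(.58,.345,.018))[0]; print(b)
"
```

```text
tcp [0.5783 0.288  0.1872] tooly 9.03 t 20.52 w 0.0513 F [1.  0.7 0.1] tilt [-4.e-04 -6.e-04 -1.e+00]
px [350.  11.] A 545 ctr [0.5749 0.4444] sides 0.0181 0.0182 ang 30.6
px [541.  93.] A 6724 ctr [0.7454 0.4146] sides 0.0761 0.1336 ang 12.2
px [335. 151.] A 2399 ctr [0.5816 0.3426] sides 0.0385 0.0391 ang 11.1
px [228. 311.] A 796 ctr [0.5095 0.1891] sides 0.06 0.0178 ang 77.6
px [408. 311.] A 785 ctr [0.6715 0.2147] sides 0.018 0.0596 ang 29.4
px [ 99. 339.] A 1963 ctr [0.3914 0.1402] sides 0.0827 0.0344 ang 35.0
px [303. 377.] A 7502 ctr [0.5948 0.1357] sides 0.1364 0.0828 ang 9.9
[333.16910037 148.34320539]
```

Emit:
drive_tool(series=[{"tx": 0.13,"ty": 0.73,"tz": 0,"wx": 0,"wy": 0,"wz": 0.458,"jaw": 0.4},{"tx": 0,"ty": 0.73,"tz": -1,"wx": 0,"wy": 0,"wz": 0,"jaw": 0.4},{"tx": 0,"ty": 0.72,"tz": -1,"wx": 0,"wy": 0,"wz": 0,"jaw": 0.4},{"tx": 0,"ty": 0,"tz": -1,"wx": 0,"wy": 0,"wz": 0,"jaw": 0.4},{"tx": 0,"ty": 0,"tz": -1,"wx": 0,"wy": 0,"wz": 0,"jaw": 0.4},{"tx": 0,"ty": 0,"tz": -1,"wx": 0,"wy": 0,"wz": 0,"jaw": 0.4},{"tx": 0,"ty": 0,"tz": 0,"wx": 0,"wy": 0,"wz": 0,"jaw": 0.4},{"tx": 0,"ty": 0,"tz": 0,"wx": 0,"wy": 0,"wz": 0,"jaw": 0.4}])

```text
time_s: 21.58
ee_pos: [0.582, 0.3441, 0.0632]
tool_rot: [0.635, 0.773, 0.001, 0.0]
ft_force: [-0.6, -0.2, -0.2]
width: 0.0515
grasp_force: 0.0
```

```bash
python3 -c "
from h import *
f=wrist('w8'); blobs(f,.018,amax=30000)
g=pickle.load(open('w7.pkl','rb'))['frame'].min(2)
print(g[126:178:3,308:362:3])
"
```

```text
tcp [0.582  0.3441 0.0632] tooly 11.21 t 21.57 w 0.0515 F [-0.6 -0.2 -0.2] tilt [ 1.1e-03  7.0e-04 -1.0e+00]
px [613. 172.] A 13686 ctr [0.7164 0.4132] sides 0.0244 0.1388 ang 11.2
px [354.  72.] A 997 ctr [0.5775 0.4404] sides 0.0175 0.0136 ang 34.8
px [320. 264.] A 5173 ctr [0.5814 0.3439] sides 0.0374 0.0424 ang 11.2
px [228. 311.] A 745 ctr [0.5372 0.3085] sides 0.0354 0.0104 ang 80.1
px [408. 311.] A 747 ctr [0.6344 0.3278] sides 0.0103 0.0355 ang 32.6
[[127 129 127 128 127 128 129 130 129 133 129 125 128 170 207 245 254 128]
 [ 82 255 255 255 255 255 255 255 255 255 255 255 255 255 255 255 255 132]
 [ 84 255 255 255 255 255 255 255 255 255 255 255 255 255 255 255 255 130]
 [ 82 255 255 255 255 255 255 255 255 255 255 255 255 255 255 255 255 130]
 [ 84 255 255 255 255 255 255 255 255 255 255 255 255 255 255 255 255 128]
 [ 81 255 255 255 255 174 255 255 255 181 255 255 241 229 255 255 255 128]
 [ 84 255 255 255 255 255 255 255 255 255 255 255 255 255 255 255 255 127]
 [ 84 255 255 255 255 255 255 255 255 255 255 255 255 255 255 255 255 127]
 [ 84 255 255 255 255 254 255 255 255 207 255 255 254 230 255 255 255 127]
 [ 81 255 255 255 255 174 255 255 255 181 255 255 255 228 255 255 255 127]
 [ 82 255 255 255 255 255 255 255 255 255 255 255 255 255 255 255 255 126]
 [ 83 255 255 255 255 255 255 255 255 255 255 255 255 255 255 255 255 128]
 [ 82 246 255 255 255 169 255 255 255 177 255 255 251 183 255 255 255 127]
 [ 81 166 255 255 255 169 255 255 255 227 255 255 255 255 255 255 255 115]
 [ 90 144 255 255 255 255 255 255 255 255 255 255 255 255 255 255 255 112]
 [ 82 109 255 255 255 255 255 255 255 255 255 255 255 255 255 255 255 165]
 [ 82 106 255 255 255 255 255 255 255 255 255 255 255 255 255 255 255 181]
 [127 129 148 122 128 129 128 127 128 127 127 127 128 127 128 128 128 129]]
```

B is rim-down (perforations visible). Grasp it and carry it to pocket1.

Emit:
drive_tool(series=[{"tx": 0,"ty": 0,"tz": -1,"wx": 0,"wy": 0,"wz": 0,"jaw": 0.4},{"tx": 0,"ty": 0,"tz": -1,"wx": 0,"wy": 0,"wz": 0,"jaw": 0.4},{"tx": 0,"ty": 0,"tz": -0.27,"wx": 0,"wy": 0,"wz": 0,"jaw": 0.4},{"tx": 0,"ty": 0,"tz": 0,"wx": 0,"wy": 0,"wz": 0,"jaw": 0.4},{"tx": 0,"ty": 0,"tz": 0,"wx": 0,"wy": 0,"wz": 0,"jaw": 0.7},{"tx": 0,"ty": 0,"tz": 0,"wx": 0,"wy": 0,"wz": 0,"jaw": 0.7},{"tx": 0,"ty": 0,"tz": 0,"wx": 0,"wy": 0,"wz": 0,"jaw": 0.7},{"tx": 0,"ty": 0,"tz": 0,"wx": 0,"wy": 0,"wz": 0,"jaw": 0.7}])

```text
time_s: 22.62
ee_pos: [0.5827, 0.3438, 0.0079]
tool_rot: [0.635, 0.772, 0.002, 0.001]
ft_force: [0.3, 0.1, 5.2]
width: 0.0372
grasp_force: 30.7
```

Emit:
drive_tool(series=[{"tx": 0,"ty": 0,"tz": 1,"wx": 0,"wy": 0,"wz": 0,"jaw": 0.7},{"tx": 0,"ty": 0,"tz": 1,"wx": 0,"wy": 0,"wz": 0,"jaw": 0.7},{"tx": 0,"ty": 0,"tz": 1,"wx": 0,"wy": 0,"wz": 0,"jaw": 0.7},{"tx": 0,"ty": 0,"tz": 1,"wx": 0,"wy": 0,"wz": 0,"jaw": 0.7},{"tx": 0,"ty": 0,"tz": 1,"wx": 0,"wy": 0,"wz": 0,"jaw": 0.7},{"tx": -0.0625,"ty": -0.99,"tz": 1,"wx": 0,"wy": 0,"wz": -0.1655,"jaw": 0.7},{"tx": -0.0625,"ty": -0.99,"tz": 1,"wx": 0,"wy": 0,"wz": -0.1655,"jaw": 0.7},{"tx": -0.0625,"ty": -0.99,"tz": 1,"wx": 0,"wy": 0,"wz": -0.1655,"jaw": 0.7},{"tx": -0.0625,"ty": -0.99,"tz": 1,"wx": 0,"wy": 0,"wz": -0.1655,"jaw": 0.7},{"tx": -0.0625,"ty": -0.99,"tz": 1,"wx": 0,"wy": 0,"wz": -0.1655,"jaw": 0.7},{"tx": -0.0625,"ty": -0.99,"tz": 0.6,"wx": 0,"wy": 0,"wz": -0.1655,"jaw": 0.7},{"tx": -0.0625,"ty": -0.99,"tz": 0,"wx": 0,"wy": 0,"wz": -0.1655,"jaw": 0.7}])

```text
time_s: 24.12
ee_pos: [0.5708, 0.1692, 0.2725]
tool_rot: [0.67, 0.742, 0.001, 0.001]
ft_force: [1.2, 0.9, -0.1]
width: 0.0373
grasp_force: 30.2
```

Emit:
drive_tool(series=[{"tx": -0.0625,"ty": -0.99,"tz": 0,"wx": 0,"wy": 0,"wz": -0.1655,"jaw": 0.7},{"tx": -0.0625,"ty": -0.99,"tz": 0,"wx": 0,"wy": 0,"wz": -0.1655,"jaw": 0.7},{"tx": -0.0625,"ty": -0.99,"tz": 0,"wx": 0,"wy": 0,"wz": -0.1655,"jaw": 0.7},{"tx": -0.0625,"ty": -0.99,"tz": 0,"wx": 0,"wy": 0,"wz": -0.1655,"jaw": 0.7},{"tx": -0.0625,"ty": -0.99,"tz": 0,"wx": 0,"wy": 0,"wz": -0.1655,"jaw": 0.7},{"tx": -0.0625,"ty": -0.99,"tz": 0,"wx": 0,"wy": 0,"wz": -0.1655,"jaw": 0.7},{"tx": -0.0625,"ty": -0.99,"tz": 0,"wx": 0,"wy": 0,"wz": -0.1655,"jaw": 0.7},{"tx": -0.0625,"ty": -0.99,"tz": 0,"wx": 0,"wy": 0,"wz": -0.1655,"jaw": 0.7},{"tx": -0.0625,"ty": -0.99,"tz": 0,"wx": 0,"wy": 0,"wz": -0.1655,"jaw": 0.7},{"tx": 0,"ty": 0,"tz": 0,"wx": 0,"wy": 0,"wz": 0,"jaw": 0.7},{"tx": 0,"ty": 0,"tz": 0,"wx": 0,"wy": 0,"wz": 0,"jaw": 0.7}])

```text
time_s: 25.5
ee_pos: [0.5563, -0.0524, 0.2705]
tool_rot: [0.713, 0.701, 0.0, -0.0]
ft_force: [0.4, -0.7, -0.1]
width: 0.0369
grasp_force: 30.2
```

Emit:
drive_tool(series=[{"tx": 0.02,"ty": 0.03,"tz": -1,"wx": 0,"wy": 0,"wz": 0,"jaw": 0.7},{"tx": 0,"ty": 0,"tz": -1,"wx": 0,"wy": 0,"wz": 0,"jaw": 0.7},{"tx": 0,"ty": 0,"tz": -1,"wx": 0,"wy": 0,"wz": 0,"jaw": 0.7},{"tx": 0,"ty": 0,"tz": -1,"wx": 0,"wy": 0,"wz": 0,"jaw": 0.7},{"tx": 0,"ty": 0,"tz": -1,"wx": 0,"wy": 0,"wz": 0,"jaw": 0.7},{"tx": 0,"ty": 0,"tz": -1,"wx": 0,"wy": 0,"wz": 0,"jaw": 0.7},{"tx": 0,"ty": 0,"tz": -1,"wx": 0,"wy": 0,"wz": 0,"jaw": 0.7},{"tx": 0,"ty": 0,"tz": -1,"wx": 0,"wy": 0,"wz": 0,"jaw": 0.7},{"tx": 0,"ty": 0,"tz": -0.9,"wx": 0,"wy": 0,"wz": 0,"jaw": 0.7},{"tx": 0,"ty": 0,"tz": 0,"wx": 0,"wy": 0,"wz": 0,"jaw": 0.7},{"tx": 0,"ty": 0,"tz": 0,"wx": 0,"wy": 0,"wz": 0,"jaw": 0.7}])

```text
time_s: 26.88
ee_pos: [0.5576, -0.0516, 0.0493]
tool_rot: [0.713, 0.701, 0.0, 0.001]
ft_force: [0.6, -0.0, 0.6]
width: 0.0372
grasp_force: 30.2
```

```bash
python3 -c "
from h import *
f=wrist('w9'); im=f['frame'].astype(int).sum(2)
for c in (290,320,350): print(c,[(225+i,v) for i,v in enumerate(im[225:285,c])][::1] if 0 else im[225:285,c])
for r in (250,256,262,266,270): print(r,im[r,262:280],im[r,358:378])
"
```

```text
tcp [ 0.5576 -0.0516  0.0493] tooly -0.93 t 26.88 w 0.0372 F [ 0.6 -0.   0.6] tilt [ 1.5e-03 -1.0e-04 -1.0e+00]
290 [257 258 257 253 253 253 250 253 244 245 295 330 532 731 735 677 457 455
 423 284 117 118 114 117 116 115 115 118 118 118 135 239 332 330 327 327
 330 332 332 334 335 335 330 331 343 353 375 452 456 455 454 457 454 454
 454 454 455 453 453 453]
320 [277 276 277 274 274 272 271 270 233 175 280 332 561 747 756 756 755 755
 741 567 241 177 118 116 118 118 114 119 118 115 135 238 329 330 327 328
 331 333 332 336 335 333 332 330 344 370 619 753 739 697 453 456 453 453
 453 456 453 453 454 453]
350 [295 294 293 292 291 289 289 283 238 174 281 334 534 741 757 757 757 757
 744 582 275 275 273 273 273 273 274 271 272 272 274 303 332 329 328 329
 332 332 334 335 337 336 332 379 456 507 705 758 753 753 753 753 753 722
 456 456 457 457 457 456]
250 [115 198 360 454 457 454 453 457 414 297 190 116 116 121 114 116 118 115] [277 277 278 262 206 118 170 340 666 756 756 756 756 756 734 485 282 281
 282 284]
256 [115 155 330 454 456 455 454 454 420 325 236 207 235 240 237 239 236 236] [307 310 313 301 271 223 214 417 693 756 756 756 756 756 716 374 278 278
 278 277]
262 [115 126 297 442 454 456 457 455 421 347 333 332 334 332 333 333 333 330] [337 344 347 347 347 347 347 426 681 756 756 756 756 750 660 165 115 117
 119 115]
266 [115 115 264 417 457 454 442 388 337 337 336 337 335 333 333 333 333 333] [337 336 336 336 339 347 348 350 351 388 442 454 454 433 324 114 118 115
 116 117]
270 [116 114 239 392 454 447 413 371 355 354 353 351 347 348 347 349 355 353] [545 547 551 551 553 560 572 572 573 573 561 507 455 417 285 118 118 114
 115 117]
```

Emit:
drive_tool(series=[{"tx": 0,"ty": -0.025,"tz": -0.12,"wx": 0,"wy": 0,"wz": 0,"jaw": 0.7},{"tx": 0,"ty": 0,"tz": -0.2,"wx": 0,"wy": 0,"wz": 0,"jaw": 0.7},{"tx": 0,"ty": 0,"tz": -0.2,"wx": 0,"wy": 0,"wz": 0,"jaw": 0.7},{"tx": 0,"ty": 0,"tz": -0.2,"wx": 0,"wy": 0,"wz": 0,"jaw": 0.7},{"tx": 0,"ty": 0,"tz": 0,"wx": 0,"wy": 0,"wz": 0,"jaw": 0.7},{"tx": 0,"ty": 0,"tz": 0,"wx": 0,"wy": 0,"wz": 0,"jaw": 0.7}])

```text
time_s: 27.68
ee_pos: [0.5569, -0.0528, 0.0319]
tool_rot: [0.713, 0.701, -0.0, 0.0]
ft_force: [-3.6, -0.0, 8.4]
width: 0.0371
grasp_force: 31.1
```

Emit:
drive_tool(series=[{"tx": 0,"ty": 0,"tz": 0,"wx": 0,"wy": 0,"wz": 0,"jaw": 0.45},{"tx": 0,"ty": 0,"tz": 0,"wx": 0,"wy": 0,"wz": 0,"jaw": 0.45},{"tx": 0,"ty": 0,"tz": 0,"wx": 0,"wy": 0,"wz": 0,"jaw": 0.45},{"tx": 0,"ty": 0,"tz": 0.5,"wx": 0,"wy": 0,"wz": 0,"jaw": 0.45},{"tx": 0,"ty": 0,"tz": 1,"wx": 0,"wy": 0,"wz": 0,"jaw": 0.45},{"tx": 0,"ty": 0,"tz": 1,"wx": 0,"wy": 0,"wz": 0,"jaw": 1},{"tx": 0,"ty": 0,"tz": 1,"wx": 0,"wy": 0,"wz": 0,"jaw": 1},{"tx": 0.33,"ty": -0.99,"tz": 1,"wx": 0,"wy": 0,"wz": -0.525,"jaw": 1},{"tx": 0.33,"ty": -0.99,"tz": 1,"wx": 0,"wy": 0,"wz": -0.525,"jaw": 1},{"tx": 0.33,"ty": -0.99,"tz": 1,"wx": 0,"wy": 0,"wz": -0.525,"jaw": 1},{"tx": 0.33,"ty": -0.99,"tz": 0,"wx": 0,"wy": 0,"wz": -0.525,"jaw": 1},{"tx": 0.33,"ty": -0.99,"tz": 0,"wx": 0,"wy": 0,"wz": -0.525,"jaw": 1}])

```text
time_s: 29.18
ee_pos: [0.5984, -0.1775, 0.1925]
tool_rot: [0.783, 0.622, -0.0, -0.0]
ft_force: [-0.3, 0.8, 0.0]
width: 0.0001
grasp_force: 0.0
```

Emit:
drive_tool(series=[{"tx": 0.33,"ty": -0.99,"tz": 0,"wx": 0,"wy": 0,"wz": -0.525,"jaw": 1},{"tx": 0.33,"ty": -0.99,"tz": 0,"wx": 0,"wy": 0,"wz": -0.525,"jaw": 1},{"tx": 0.33,"ty": -0.99,"tz": 0,"wx": 0,"wy": 0,"wz": -0.525,"jaw": 1},{"tx": 0.33,"ty": -0.99,"tz": 0,"wx": 0,"wy": 0,"wz": -0.525,"jaw": 1},{"tx": 0.33,"ty": -0.99,"tz": 0,"wx": 0,"wy": 0,"wz": -0.525,"jaw": 1},{"tx": 0,"ty": 0,"tz": 0,"wx": 0,"wy": 0,"wz": 0,"jaw": 1},{"tx": 0,"ty": 0,"tz": 0,"wx": 0,"wy": 0,"wz": 0,"jaw": 1}])

```text
time_s: 30.05
ee_pos: [0.6391, -0.2997, 0.1917]
tool_rot: [0.844, 0.537, -0.0, -0.001]
ft_force: [-0.0, 1.3, 0.7]
width: -0.0002
grasp_force: 0.0
```

```bash
python3 -c "
from h import *
f=wrist('w10'); blobs(f,.038); print(proj(f,(.656,-.262,.038)))
"
```

```text
tcp [ 0.6391 -0.2997  0.1917] tooly -25.03 t 30.05 w -0.0002 F [-0.   1.3  0.7] tilt [-0.0016  0.0016 -1.    ]
px [98. 54.] A 5936 ctr [ 0.5517 -0.1016] sides 0.1305 0.0699 ang -2.6
px [89. 23.] A 2428 ctr [ 0.5533 -0.0979] sides 0.0391 0.0383 ang -1.3
px [ 19. 137.] A 443 ctr [ 0.4563 -0.1466] sides 0.0156 0.046 ang -8.1
px [318. 169.] A 1290 ctr [ 0.6546 -0.262 ] sides 0.0383 0.0202 ang -21.8
px [555. 267.] A 1161 ctr [ 0.7964 -0.4223] sides 0.0414 0.055 ang 18.3
px [189. 404.] A 443 ctr [ 0.4559 -0.4055] sides 0.0402 0.014 ang 9.4
[[319.34380181 167.78137033]]
```

Emit:
drive_tool(series=[{"tx": 0,"ty": 0,"tz": -1,"wx": 0,"wy": 0,"wz": 0.7,"jaw": 1},{"tx": 0,"ty": 0,"tz": -1,"wx": 0,"wy": 0,"wz": 0,"jaw": 1},{"tx": 0,"ty": 0,"tz": -1,"wx": 0,"wy": 0,"wz": 0,"jaw": 1},{"tx": 0,"ty": 0,"tz": -1,"wx": 0,"wy": 0,"wz": 0,"jaw": 1},{"tx": 0,"ty": 0,"tz": -1,"wx": 0,"wy": 0,"wz": 0,"jaw": 1},{"tx": 0,"ty": 0,"tz": -1,"wx": 0,"wy": 0,"wz": 0,"jaw": 1},{"tx": 0,"ty": 0,"tz": -0.4,"wx": 0,"wy": 0,"wz": 0,"jaw": 1},{"tx": 0,"ty": 0,"tz": 0,"wx": 0,"wy": 0,"wz": 0,"jaw": 1}])

```text
time_s: 31.1
ee_pos: [0.6391, -0.2993, 0.0323]
tool_rot: [0.828, 0.561, -0.0, -0.001]
ft_force: [0.3, -0.8, -0.0]
width: 0.0001
grasp_force: 0.0
```

Emit:
drive_tool(series=[{"tx": 0.15,"ty": 0.37,"tz": 0,"wx": 0,"wy": 0,"wz": 0,"jaw": 1},{"tx": 0.11,"ty": 0.28,"tz": 0,"wx": 0,"wy": 0,"wz": 0,"jaw": 1},{"tx": 0.075,"ty": 0.185,"tz": 0,"wx": 0,"wy": 0,"wz": 0,"jaw": 1},{"tx": 0.075,"ty": 0.185,"tz": 0,"wx": 0,"wy": 0,"wz": 0,"jaw": 1},{"tx": 0.075,"ty": 0.185,"tz": 0,"wx": 0,"wy": 0,"wz": 0,"jaw": 1},{"tx": 0.075,"ty": 0.185,"tz": 0,"wx": 0,"wy": 0,"wz": 0,"jaw": 1},{"tx": 0.075,"ty": 0.185,"tz": 0,"wx": 0,"wy": 0,"wz": 0,"jaw": 1},{"tx": 0.075,"ty": 0.185,"tz": 0,"wx": 0,"wy": 0,"wz": 0,"jaw": 1},{"tx": 0,"ty": 0,"tz": 0,"wx": 0,"wy": 0,"wz": 0,"jaw": 1}])

```text
time_s: 32.22
ee_pos: [0.6574, -0.2558, 0.0328]
tool_rot: [0.828, 0.561, 0.0, -0.0]
ft_force: [1.2, -0.5, 1.2]
width: -0.0003
grasp_force: 0.0
```

Emit:
drive_tool(series=[{"tx": 0,"ty": 0,"tz": 1,"wx": 0,"wy": 0,"wz": 0,"jaw": 1},{"tx": 0,"ty": 0,"tz": 1,"wx": 0,"wy": 0,"wz": 0,"jaw": 0.4},{"tx": 0,"ty": 0,"tz": 1,"wx": 0,"wy": 0,"wz": 0,"jaw": 0.4},{"tx": 0,"ty": -0.8,"tz": 1,"wx": 0,"wy": 0,"wz": 0,"jaw": 0.4},{"tx": 0,"ty": -0.8,"tz": 1,"wx": 0,"wy": 0,"wz": 0,"jaw": 0.4},{"tx": 0,"ty": 0,"tz": 1,"wx": 0,"wy": 0,"wz": 0,"jaw": 0.4},{"tx": 0,"ty": 0,"tz": 0,"wx": 0,"wy": 0,"wz": 0,"jaw": 0.4},{"tx": 0,"ty": 0,"tz": 0,"wx": 0,"wy": 0,"wz": 0,"jaw": 0.4}])

```text
time_s: 33.22
ee_pos: [0.6568, -0.2959, 0.1816]
tool_rot: [0.828, 0.56, -0.0, -0.001]
ft_force: [-0.3, 0.7, -0.5]
width: 0.0514
grasp_force: 0.0
```

```bash
python3 -c "
from h import *
f=wrist('w11'); blobs(f,.018,amin=1000)
p=proj(f,(.669,-.227,.018))[0].astype(int); print(p)
g=f['frame'].min(2); print(g[p[1]-24:p[1]+25:3,p[0]-27:p[0]+28:3])
"
```

```text
tcp [ 0.6568 -0.2959  0.1816] tooly -21.83 t 33.23 w 0.0514 F [-0.3  0.7 -0.5] tilt [-1.4e-03  8.0e-04 -1.0e+00]
px [71. 22.] A 2431 ctr [ 0.5436 -0.0901] sides 0.0418 0.0378 ang -1.0
px [89. 55.] A 5719 ctr [ 0.543  -0.1064] sides 0.1404 0.0491 ang -2.9
px [301. 144.] A 2278 ctr [ 0.6646 -0.2362] sides 0.0375 0.0372 ang 66.5
px [535. 296.] A 1348 ctr [ 0.8031 -0.4387] sides 0.048 0.0607 ang 16.2
[301 131]
[[ 54  54  53  54  54  53  53  54  53  53  53  53  53  53  53  53  53  53
   52]
 [ 53  54  53  55  54  54  54  53  53  54  53  53  54  53  54  53  54  54
   54]
 [ 53  53  54  55  54  54  53  53  54  53  53  53  53  51  53  53  54  53
   53]
 [ 55  54  55  53  54  53  53  54  54  54  53  53  54  53  53  53  53  52
   53]
 [ 54  53  53  53  53  52  52  52  52  53  52  51  51  53  51  52  55  54
   53]
 [ 46 228 247 247 248 248 248 249 249 249 250 250 250 251 251 251 251 235
   53]
 [ 49 212 247 247 248 248 249 249 250 250 250 250 251 251 251 252 252 237
   54]
 [ 31 207 248 248 248 249 249 249 250 250 251 251 251 251 251 252 252 240
   54]
 [ 48 204 249 249 248 142 245 250 249 133 251 251 247 164 252 252 252 241
   53]
 [ 53 192 248 248 239  68 178 249 232  71 224 250 181  74 249 251 251 238
   54]
 [ 46 187 246 247 247 245 248 248 249 243 249 250 250 248 250 250 251 236
   54]
 [ 52 188 248 248 248 249 249 249 250 250 250 250 250 251 251 251 251 238
   54]
 [ 44 186 249 249 249 141 244 250 249 127 248 251 246 124 251 252 252 240
   53]
 [ 53 179 247 248 245  68 158 249 234  69 219 250 207  72 246 251 251 239
   54]
 [ 43 172 248 249 249 249 250 250 250 250 250 251 251 251 251 251 252 240
   54]
 [ 54 159 247 247 248 248 248 249 250 250 250 250 250 250 250 250 251 235
   54]
 [ 54 138 248 248 248 114 201 249 248  68 245 250 240  88 251 251 251 235
   54]]
```

A is rim-down at (0.665, −0.236). Grasp it and carry it to pocket2.

Emit:
drive_tool(series=[{"tx": 0.31,"ty": 0.8,"tz": 0,"wx": 0,"wy": 0,"wz": 0,"jaw": 0.4},{"tx": 0,"ty": 0.8,"tz": -1,"wx": 0,"wy": 0,"wz": 0,"jaw": 0.4},{"tx": 0,"ty": 0.78,"tz": -1,"wx": 0,"wy": 0,"wz": 0,"jaw": 0.4},{"tx": 0,"ty": 0,"tz": -1,"wx": 0,"wy": 0,"wz": 0,"jaw": 0.4},{"tx": 0,"ty": 0,"tz": -1,"wx": 0,"wy": 0,"wz": 0,"jaw": 0.4},{"tx": 0,"ty": 0,"tz": -1,"wx": 0,"wy": 0,"wz": 0,"jaw": 0.4},{"tx": 0,"ty": 0,"tz": -1,"wx": 0,"wy": 0,"wz": 0,"jaw": 0.4},{"tx": 0,"ty": 0,"tz": -0.96,"wx": 0,"wy": 0,"wz": 0,"jaw": 0.4},{"tx": 0,"ty": 0,"tz": 0,"wx": 0,"wy": 0,"wz": 0,"jaw": 0.4},{"tx": 0,"ty": 0,"tz": 0,"wx": 0,"wy": 0,"wz": 0,"jaw": 0.4}])

```text
time_s: 34.52
ee_pos: [0.6655, -0.2359, 0.0094]
tool_rot: [0.828, 0.561, 0.0, 0.0]
ft_force: [-0.0, 0.7, 0.5]
width: 0.0512
grasp_force: 0.0
```

Emit:
drive_tool(series=[{"tx": 0,"ty": 0,"tz": 0,"wx": 0,"wy": 0,"wz": 0,"jaw": 0.7},{"tx": 0,"ty": 0,"tz": 0,"wx": 0,"wy": 0,"wz": 0,"jaw": 0.7},{"tx": 0,"ty": 0,"tz": 0,"wx": 0,"wy": 0,"wz": 0,"jaw": 0.7},{"tx": 0,"ty": 0,"tz": 0,"wx": 0,"wy": 0,"wz": 0,"jaw": 0.7},{"tx": 0,"ty": 0,"tz": 1,"wx": 0,"wy": 0,"wz": 0,"jaw": 0.7},{"tx": 0,"ty": 0,"tz": 1,"wx": 0,"wy": 0,"wz": 0,"jaw": 0.7},{"tx": 0,"ty": 0,"tz": 1,"wx": 0,"wy": 0,"wz": 0,"jaw": 0.7},{"tx": 0,"ty": 0,"tz": 1,"wx": 0,"wy": 0,"wz": 0,"jaw": 0.7},{"tx": 0,"ty": 0,"tz": 1,"wx": 0,"wy": 0,"wz": 0,"jaw": 0.7},{"tx": 0,"ty": 0,"tz": 0,"wx": 0,"wy": 0,"wz": 0,"jaw": 0.7}])

```text
time_s: 35.78
ee_pos: [0.666, -0.2375, 0.1365]
tool_rot: [0.828, 0.56, 0.001, 0.002]
ft_force: [0.9, 0.2, -0.4]
width: 0.0367
grasp_force: 30.2
```

Emit:
drive_tool(series=[{"tx": -0.428,"ty": 0.92,"tz": 0,"wx": 0,"wy": 0,"wz": 0.46,"jaw": 0.7},{"tx": -0.428,"ty": 0.92,"tz": 0,"wx": 0,"wy": 0,"wz": 0.46,"jaw": 0.7},{"tx": -0.428,"ty": 0.92,"tz": 0,"wx": 0,"wy": 0,"wz": 0.46,"jaw": 0.7},{"tx": -0.428,"ty": 0.92,"tz": 0,"wx": 0,"wy": 0,"wz": 0.46,"jaw": 0.7},{"tx": -0.428,"ty": 0.92,"tz": 0,"wx": 0,"wy": 0,"wz": 0.46,"jaw": 0.7},{"tx": -0.428,"ty": 0.92,"tz": 0,"wx": 0,"wy": 0,"wz": 0.46,"jaw": 0.7},{"tx": -0.428,"ty": 0.92,"tz": 0,"wx": 0,"wy": 0,"wz": 0.46,"jaw": 0.7},{"tx": -0.428,"ty": 0.92,"tz": 0,"wx": 0,"wy": 0,"wz": 0.46,"jaw": 0.7},{"tx": -0.428,"ty": 0.92,"tz": 0,"wx": 0,"wy": 0,"wz": 0.46,"jaw": 0.7},{"tx": -0.428,"ty": 0.92,"tz": 0,"wx": 0,"wy": 0,"wz": 0.46,"jaw": 0.7},{"tx": 0,"ty": 0,"tz": 0,"wx": 0,"wy": 0,"wz": 0,"jaw": 0.7},{"tx": 0,"ty": 0,"tz": 0,"wx": 0,"wy": 0,"wz": 0,"jaw": 0.7}])

```text
time_s: 37.28
ee_pos: [0.5581, -0.0067, 0.134]
tool_rot: [0.712, 0.703, 0.0, 0.0]
ft_force: [0.5, -0.1, 0.3]
width: 0.0366
grasp_force: 30.2
```

```bash
python3 -c "
from h import *
f=wrist('w12')
from cell import grab_frame
d2={n:grab_frame(n) for n in ('scene','side')}; pickle.dump(d2,open('f1.pkl','wb'))
for n in d2:
  a=cv2.absdiff(d2[n]['frame'],d[n]['frame']).max(2)
  k,l,st,c=cv2.connectedComponentsWithStats((a>40).astype(np.uint8))
  print(n,[(c[i].round().tolist(),int(st[i,4])) for i in range(1,k) if st[i,4]>25])
"
```

```text
tcp [ 0.5581 -0.0067  0.134 ] tooly -0.73 t 37.27 w 0.0366 F [ 0.5 -0.1  0.3] tilt [ 7.e-04 -7.e-04 -1.e+00]
scene [([429.0, 82.0], 18388), ([609.0, 59.0], 5986), ([284.0, 172.0], 77), ([294.0, 183.0], 289), ([486.0, 196.0], 68), ([521.0, 215.0], 1274), ([286.0, 215.0], 947), ([445.0, 203.0], 28), ([477.0, 215.0], 97), ([465.0, 236.0], 674), ([222.0, 238.0], 232), ([295.0, 260.0], 1038), ([442.0, 244.0], 47), ([636.0, 262.0], 218), ([347.0, 274.0], 175), ([435.0, 403.0], 425), ([358.0, 404.0], 449)]
side [([151.0, 137.0], 26221), ([10.0, 65.0], 334), ([276.0, 167.0], 219), ([304.0, 169.0], 91), ([349.0, 185.0], 283), ([275.0, 199.0], 187), ([228.0, 208.0], 210), ([341.0, 233.0], 453), ([34.0, 248.0], 147), ([77.0, 295.0], 2392), ([352.0, 277.0], 803), ([302.0, 295.0], 277), ([446.0, 303.0], 286), ([130.0, 319.0], 198), ([125.0, 368.0], 4907), ([142.0, 409.0], 2210), ([200.0, 389.0], 162), ([58.0, 409.0], 391), ([191.0, 418.0], 362), ([4.0, 448.0], 180), ([159.0, 452.0], 680), ([170.0, 461.0], 71), ([140.0, 468.0], 109)]
```

Emit:
drive_tool(series=[{"tx": 0,"ty": 0.03,"tz": -1,"wx": 0,"wy": 0,"wz": -0.04,"jaw": 0.7},{"tx": 0,"ty": 0,"tz": -1,"wx": 0,"wy": 0,"wz": 0,"jaw": 0.7},{"tx": 0,"ty": 0,"tz": -1,"wx": 0,"wy": 0,"wz": 0,"jaw": 0.7},{"tx": 0,"ty": 0,"tz": -0.4,"wx": 0,"wy": 0,"wz": 0,"jaw": 0.7},{"tx": 0,"ty": 0,"tz": 0,"wx": 0,"wy": 0,"wz": 0,"jaw": 0.7},{"tx": 0,"ty": 0,"tz": 0,"wx": 0,"wy": 0,"wz": 0,"jaw": 0.7}])

```text
time_s: 38.17
ee_pos: [0.559, -0.0062, 0.0501]
tool_rot: [0.713, 0.701, 0.001, 0.001]
ft_force: [0.2, -0.2, -0.4]
width: 0.0371
grasp_force: 30.2
```

```bash
python3 -c "
from h import *
f=wrist('w13'); im=f['frame'].astype(int).sum(2)
for c in (290,320,350): print(c,im[230:275,c])
for r in (250,256,262,266): print(r,im[r,262:280],im[r,358:378])
s=d['scene']['frame']; 
print([tuple(v) for v in pickle.load(open('f1.pkl','rb'))['scene']['frame'][274,325:375:5].tolist()]);print(s[274,325:375:5].tolist())
"
```

```text
tcp [ 0.559  -0.0062  0.0501] tooly -0.95 t 38.17 w 0.0371 F [ 0.2 -0.2 -0.4] tilt [ 2.4e-03 -3.0e-04 -1.0e+00]
290 [271 270 299 351 369 557 689 487 488 487 488 440 265 127 128 126 127 126
 127 127 150 252 349 353 349 349 355 354 356 358 360 354 352 375 403 409
 466 473 469 466 466 465 463 465 471]
320 [295 294 314 355 372 564 750 761 761 761 761 749 518 127 129 128 126 127
 127 127 148 252 352 351 348 353 355 355 356 359 360 355 355 410 498 635
 750 756 756 755 755 753 724 466 473]
350 [310 311 325 360 372 573 753 762 762 762 762 750 460 126 124 127 126 128
 160 212 240 316 368 367 366 367 370 370 370 374 375 370 370 425 530 669
 753 758 757 756 756 756 756 757 758]
250 [271 435 489 489 489 491 489 432 277 189 129 136 147 147 145 146 144 148] [320 275 176 179 206 268 660 762 762 762 762 762 751 544 306 305 305 304
 305 308]
256 [218 390 489 489 489 489 489 443 316 269 330 353 354 351 351 354 354 354] [371 370 370 371 370 371 469 715 762 762 762 762 742 414 302 302 302 299
 300 302]
262 [167 351 488 489 489 489 484 435 348 352 350 353 353 352 352 352 353 352] [370 373 371 370 370 370 373 370 370 650 760 761 726 124 127 125 127 124
 127 124]
266 [125 328 489 489 488 488 477 457 468 468 468 468 468 468 468 467 467 468] [754 755 756 756 755 756 756 756 756 737 560 487 403 127 127 126 125 126
 125 126]
[(159, 149, 150), (38, 88, 179), (44, 96, 195), (39, 91, 184), (38, 62, 112), (31, 74, 155), (40, 93, 189), (43, 96, 191), (38, 89, 181), (37, 33, 31)]
[[159, 148, 150], [71, 168, 255], [67, 155, 255], [51, 117, 234], [44, 86, 175], [47, 110, 224], [70, 170, 255], [63, 150, 255], [48, 115, 238], [68, 61, 58]]
```

Emit:
drive_tool(series=[{"tx": -0.035,"ty": -0.07,"tz": -0.12,"wx": 0,"wy": 0,"wz": 0,"jaw": 0.7},{"tx": 0,"ty": 0,"tz": -0.2,"wx": 0,"wy": 0,"wz": 0,"jaw": 0.7},{"tx": 0,"ty": 0,"tz": -0.2,"wx": 0,"wy": 0,"wz": 0,"jaw": 0.7},{"tx": 0,"ty": 0,"tz": -0.2,"wx": 0,"wy": 0,"wz": 0,"jaw": 0.7},{"tx": 0,"ty": 0,"tz": 0,"wx": 0,"wy": 0,"wz": 0,"jaw": 0.7},{"tx": 0,"ty": 0,"tz": 0,"wx": 0,"wy": 0,"wz": 0,"jaw": 0.7}])

```text
time_s: 38.98
ee_pos: [0.557, -0.0077, 0.0347]
tool_rot: [0.713, 0.701, 0.0, 0.0]
ft_force: [-9.1, 0.7, 17.9]
width: 0.0371
grasp_force: 32.1
```

Emit:
drive_tool(series=[{"tx": 0,"ty": 0,"tz": 0,"wx": 0,"wy": 0,"wz": 0,"jaw": 0.45},{"tx": 0,"ty": 0,"tz": 0,"wx": 0,"wy": 0,"wz": 0,"jaw": 0.45},{"tx": 0,"ty": 0,"tz": 0,"wx": 0,"wy": 0,"wz": 0,"jaw": 0.45},{"tx": 0,"ty": 0,"tz": 0.5,"wx": 0,"wy": 0,"wz": 0,"jaw": 0.45},{"tx": 0,"ty": 0,"tz": 1,"wx": 0,"wy": 0,"wz": 0,"jaw": 0.45},{"tx": 0,"ty": -1,"tz": 1,"wx": 0,"wy": 0,"wz": 0,"jaw": 0.45},{"tx": 0,"ty": -1,"tz": 1,"wx": 0,"wy": 0,"wz": 0,"jaw": 0.45},{"tx": 0,"ty": -1,"tz": 1,"wx": 0,"wy": 0,"wz": 0,"jaw": 0.45},{"tx": 0,"ty": -1,"tz": 1,"wx": 0,"wy": 0,"wz": 0,"jaw": 0.45},{"tx": 0,"ty": -1,"tz": 0,"wx": 0,"wy": 0,"wz": 0,"jaw": 0.45},{"tx": 0,"ty": 0,"tz": 0,"wx": 0,"wy": 0,"wz": 0,"jaw": 0.45},{"tx": 0,"ty": 0,"tz": 0,"wx": 0,"wy": 0,"wz": 0,"jaw": 0.45}])

```text
time_s: 40.48
ee_pos: [0.557, -0.1322, 0.1683]
tool_rot: [0.713, 0.701, 0.0, -0.0]
ft_force: [-0.9, -0.3, -0.1]
width: 0.0469
grasp_force: 0.0
```

```bash
python3 -c "
from h import *
f=wrist('w14')
from cell import grab_frame
d2={n:grab_frame(n) for n in ('scene','side')}; pickle.dump(d2,open('f2.pkl','wb'))
a=crop(f['frame'],200,0,250,240,2); b=crop(d2['scene']['frame'],240,190,100,160,3)
a=cv2.resize(a,(500,480)); print(a.shape,b.shape)
cv2.imwrite('pics/w14c.png',np.hstack([a,b]))
"
```

```text
tcp [ 0.557  -0.1322  0.1683] tooly -0.93 t 40.48 w 0.0469 F [-0.9 -0.3 -0.1] tilt [-2.e-04  8.e-04 -1.e+00]
(480, 500, 3) (480, 300, 3)
```

View pics/w14c.png

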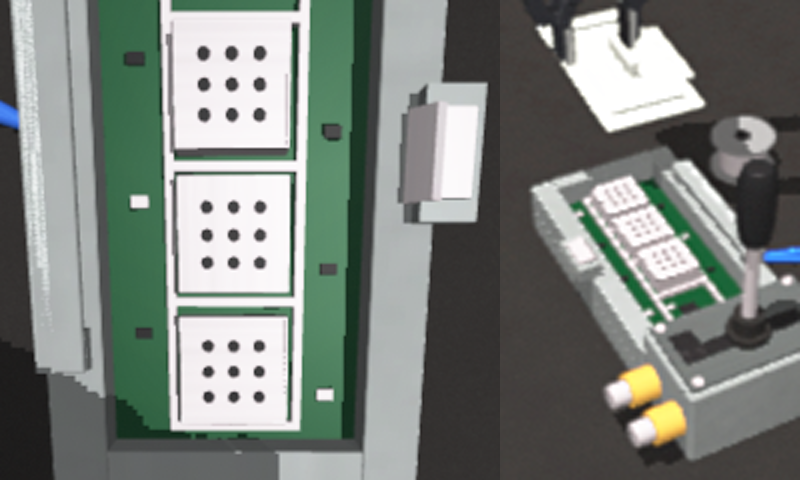

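Three cans are in pockets 0–2. The pocket2 can looks slightly skewed or raised, so I'll check it through its hole pattern.

```bash
cat > holes.py <<'E'
from h import *
import sys
f=pickle.load(open(sys.argv[1],'rb')); np.set_printoptions(precision=1,suppress=True)
q=[.5565,-.0305,-.0164]
g=f['frame'].min(2)
for k,y in enumerate((-.069,-.023,.023)):
    c=proj(f,(q[0]-np.sin(q[2])*y,q[1]+np.cos(q[2])*y,.042))[0]; x,yy=c.astype(int)
    x0,y0=max(x-30,0),max(yy-34,0)
    big=cv2.resize(g[y0:yy+34,x0:x+30],None,fx=4,fy=4,interpolation=cv2.INTER_CUBIC)
    m=(big<120).astype(np.uint8); n,l,st,cc=cv2.connectedComponentsWithStats(m)
    H=[cc[i]/4-.375+[x0,y0] for i in range(1,n) if 60<st[i,4]<500 and .6<st[i,2]/st[i,3]<1.6]
    H=np.array(H)
    if len(H)!=9: print(k,"n",len(H),H); continue
    o=np.argsort(H[:,1]); H=H[o].reshape(3,3,2); H=np.array([r[np.argsort(r[:,0])] for r in H]).reshape(-1,2)
    s=.009
    B=np.array([(i*s,-j*s,0) for j in (-1,0,1) for i in (-1,0,1)])
    def r(p):
        R=Rn.from_rotvec(p[3:6]*.1).as_matrix(); return (proj(f,(B*S)@R.T+p[:3])-H).ravel()
    for S in (1,):
        W=np.array([onplane(f,h,.042)[:2] for h in H])*1e3
        print(k,"pitch at z=.042 x",(W[2::3]-W[0::3])[:,0]/2,"y",(W[:3]-W[6:])[:,1]/2,"ctr",W.mean(0),"yaw",np.degrees(np.arctan2(*(W[2::3]-W[0::3]).sum(0)[::-1])))
E
python3 holes.py w14.pkl
```

```text
0 pitch at z=.042 x [9. 9. 9.] y [9. 9. 9.] ctr [ 554.8 -100.4] yaw -0.904553179304149
1 pitch at z=.042 x [9. 9. 9.] y [9.  9.  9.1] ctr [555.5 -54. ] yaw -0.9824845655775897
2 pitch at z=.042 x [9.  9.1 9. ] y [9.  9.  9.1] ctr [555.8  -7.4] yaw -0.8800390180285039
```

Emit:
drive_tool(series=[{"tx": 0,"ty": 1,"tz": 0,"wx": 0,"wy": 0,"wz": 0,"jaw": 1},{"tx": 0,"ty": 1,"tz": 0,"wx": 0,"wy": 0,"wz": 0,"jaw": 1},{"tx": 0,"ty": 1,"tz": -1,"wx": 0,"wy": 0,"wz": 0,"jaw": 1},{"tx": 0,"ty": 1,"tz": -1,"wx": 0,"wy": 0,"wz": 0,"jaw": 1},{"tx": 0,"ty": 0.97,"tz": -1,"wx": 0,"wy": 0,"wz": 0,"jaw": 1},{"tx": 0,"ty": 0,"tz": -1,"wx": 0,"wy": 0,"wz": 0,"jaw": 1},{"tx": 0,"ty": 0,"tz": -0.7,"wx": 0,"wy": 0,"wz": 0,"jaw": 1},{"tx": 0,"ty": 0,"tz": -0.12,"wx": 0,"wy": 0,"wz": 0,"jaw": 1},{"tx": 0,"ty": 0,"tz": -0.12,"wx": 0,"wy": 0,"wz": 0,"jaw": 1},{"tx": 0,"ty": 0,"tz": -0.08,"wx": 0,"wy": 0,"wz": 0,"jaw": 1},{"tx": 0,"ty": 0,"tz": 0,"wx": 0,"wy": 0,"wz": 0,"jaw": 1},{"tx": 0,"ty": 0,"tz": 0,"wx": 0,"wy": 0,"wz": 0,"jaw": 1}])

```text
time_s: 42.12
ee_pos: [0.5574, -0.0086, 0.0434]
tool_rot: [0.713, 0.701, 0.0, 0.0]
ft_force: [0.0, 0.3, 0.1]
width: -0.0004
grasp_force: 0.0
```

Emit:
drive_tool(series=[{"tx": 0,"ty": 0,"tz": -0.06,"wx": 0,"wy": 0,"wz": 0,"jaw": 1},{"tx": 0,"ty": 0,"tz": -0.05,"wx": 0,"wy": 0,"wz": 0,"jaw": 1},{"tx": 0,"ty": 0,"tz": 0,"wx": 0,"wy": 0,"wz": 0,"jaw": 1}])

```text
time_s: 42.5
ee_pos: [0.5575, -0.0086, 0.042]
tool_rot: [0.713, 0.701, 0.0, 0.001]
ft_force: [-2.4, -0.2, 8.3]
width: -0.0001
grasp_force: 3.9
```

Can seated (top at z=0.042). Now look at the cover.

Emit:
drive_tool(series=[{"tx": 0,"ty": 0,"tz": 1,"wx": 0,"wy": 0,"wz": 0,"jaw": 1},{"tx": 0,"ty": 0,"tz": 1,"wx": 0,"wy": 0,"wz": 0,"jaw": 1},{"tx": -0.294,"ty": -0.977,"tz": 1,"wx": 0,"wy": 0,"wz": 0,"jaw": 1},{"tx": -0.294,"ty": -0.977,"tz": 1,"wx": 0,"wy": 0,"wz": 0,"jaw": 1},{"tx": -0.294,"ty": -0.977,"tz": 1,"wx": 0,"wy": 0,"wz": 0,"jaw": 1},{"tx": -0.294,"ty": -0.977,"tz": 1,"wx": 0,"wy": 0,"wz": 0,"jaw": 1},{"tx": -0.294,"ty": -0.977,"tz": 1,"wx": 0,"wy": 0,"wz": 0,"jaw": 1},{"tx": -0.294,"ty": -0.977,"tz": 1,"wx": 0,"wy": 0,"wz": 0,"jaw": 1},{"tx": -0.294,"ty": -0.977,"tz": 1,"wx": 0,"wy": 0,"wz": 0,"jaw": 1},{"tx": -0.294,"ty": -0.977,"tz": 0,"wx": 0,"wy": 0,"wz": 0,"jaw": 1},{"tx": -0.294,"ty": -0.977,"tz": 0,"wx": 0,"wy": 0,"wz": 0,"jaw": 1},{"tx": -0.294,"ty": -0.977,"tz": 0,"wx": 0,"wy": 0,"wz": 0,"jaw": 1}])

```text
time_s: 44.0
ee_pos: [0.4833, -0.2535, 0.2651]
tool_rot: [0.713, 0.701, 0.0, 0.0]
ft_force: [0.5, 0.0, -0.2]
width: -0.0001
grasp_force: 0.0
```

Emit:
drive_tool(series=[{"tx": -0.294,"ty": -0.977,"tz": 0,"wx": 0,"wy": 0,"wz": 0,"jaw": 0.7},{"tx": -0.294,"ty": -0.977,"tz": 0,"wx": 0,"wy": 0,"wz": 0,"jaw": 0.7},{"tx": -0.294,"ty": -0.977,"tz": 0,"wx": 0,"wy": 0,"wz": 0,"jaw": 0.7},{"tx": -0.294,"ty": -0.977,"tz": 0,"wx": 0,"wy": 0,"wz": 0,"jaw": 0.7},{"tx": -0.294,"ty": -0.977,"tz": 0,"wx": 0,"wy": 0,"wz": 0,"jaw": 0.7},{"tx": -0.294,"ty": -0.977,"tz": 0,"wx": 0,"wy": 0,"wz": 0,"jaw": 0.7},{"tx": 0,"ty": 0,"tz": 0,"wx": 0,"wy": 0,"wz": 0,"jaw": 0.7},{"tx": 0,"ty": 0,"tz": 0,"wx": 0,"wy": 0,"wz": 0,"jaw": 0.7}])

```text
time_s: 45.0
ee_pos: [0.4396, -0.3988, 0.265]
tool_rot: [0.713, 0.701, 0.0, -0.0]
ft_force: [0.3, -1.2, 0.1]
width: 0.0255
grasp_force: 0.0
```

```bash
python3 -c "
from h import *
f=wrist('w15')
blobs(f,.004,thr=100,amin=2000,amax=60000)
cv2.imwrite('pics/w15.png',f['frame'][:,:,::-1])
d2=pickle.load(open('f2.pkl','rb'))
for n in d2: print(n); blobs(d2[n],.018,thr=170,amin=60,amax=600)
"
```

```text
tcp [ 0.4396 -0.3988  0.265 ] tooly -0.93 t 45.0 w 0.0255 F [ 0.3 -1.2  0.1] tilt [ 2.e-04  8.e-04 -1.e+00]
px [318. 128.] A 21849 ctr [ 0.4344 -0.3345] sides 0.2069 0.1127 ang 81.4
px [485. 309.] A 2673 ctr [ 0.6303 -0.533 ] sides 0.0692 0.0702 ang 49.5
px [317. 370.] A 4699 ctr [ 0.4267 -0.6105] sides 0.1072 0.0943 ang 5.4
scene
px [492.  56.] A 78 ctr [-1.5516 -1.2936] sides 0.4364 0.0348 ang -139.5
px [310. 116.] A 495 ctr [-0.0084 -0.9355] sides 0.0813 0.3346 ang 153.7
px [267. 141.] A 99 ctr [ 0.2708 -0.793 ] sides 0.0677 0.1295 ang -115.8
px [236. 163.] A 578 ctr [ 0.4528 -0.6632] sides 0.1612 0.2742 ang -176.2
px [204. 193.] A 265 ctr [ 0.6196 -0.5316] sides 0.0989 0.0899 ang -136.3
px [158. 214.] A 174 ctr [ 0.7798 -0.4794] sides 0.1254 0.0658 ang -130.7
px [460. 215.] A 70 ctr [-0.0306 -0.0353] sides 0.0249 0.0732 ang -143.4
px [325. 234.] A 85 ctr [ 0.3854 -0.15  ] sides 0.0315 0.0562 ang -168.8
px [311. 263.] A 318 ctr [ 0.4886 -0.042 ] sides 0.043 0.2098 ang -165.2
px [380. 294.] A 504 ctr [0.3852 0.1122] sides 0.1281 0.0548 ang -125.4
px [292. 456.] A 421 ctr [0.7662 0.3717] sides 0.0759 0.0455 ang -120.5
px [349. 476.] A 66 ctr [0.6979 0.4479] sides 0.0185 0.0113 ang 150.8
side
px [114.  87.] A 217 ctr [0.5858 1.4485] sides 0.0696 0.2445 ang 3.2
px [262. 111.] A 88 ctr [0.9451 0.8374] sides 0.0478 0.0977 ang -7.9
px [ 13. 121.] A 518 ctr [0.1765 1.4777] sides 0.1202 0.1758 ang -2.5
px [395. 198.] A 114 ctr [0.8958 0.0957] sides 0.1129 0.0491 ang -41.8
px [ 16. 220.] A 410 ctr [0.0034 0.8251] sides 0.1344 0.064 ang 1.0
px [320. 237.] A 174 ctr [0.5991 0.1379] sides 0.158 0.0548 ang -2.6
px [265. 265.] A 419 ctr [0.4252 0.1604] sides 0.0537 0.1145 ang -44.3
px [532. 296.] A 269 ctr [ 0.8356 -0.3935] sides 0.06 0.0626 ang 2.3
px [335. 329.] A 241 ctr [ 0.4077 -0.1225] sides 0.0322 0.0675 ang -11.3
px [  6. 463.] A 494 ctr [-0.2417  0.1093] sides 0.0947 0.0381 ang 74.3
```

View pics/w15.png

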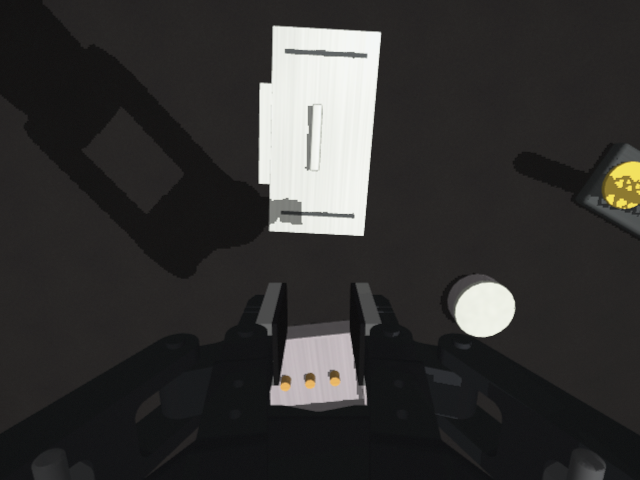

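The cover is clear: plate corners (272,26), (381,32), (364,236), (269,232); lip on the left (−x) at x≈260; rib (311–322, 104–170). Nothing else on the cart resembles a fourth can.

```bash
python3 - <<'E'
from h import *
np.set_printoptions(precision=4,suppress=True)
f=pickle.load(open('w15.pkl','rb')); d['w']=f
o=[("w",(-.047,.102,.004),(272,26)),("w",(.058,.102,.004),(381,32)),("w",(.058,-.102,.004),(364,236)),("w",(-.047,-.102,.004),(269,232)),("w",(-.0585,.05,.004),(260,83)),("w",(-.0585,-.05,.004),(259,184))]
q,r=fit(o,0,[.43,-.33,-.07]); print(q,np.degrees(q[2]),r)
im=f["frame"].min(2)
for row in (112,125,140,155,165): print(row,im[row,300:330])
from cell import state; print(state()["joints"].round(3))
E
```

```text
[ 0.437  -0.3354 -0.0653] -3.739485861166152 [[ 0.1597  0.0899]
 [ 0.0199 -0.0306]
 [ 0.0119  0.0398]
 [ 0.0659 -0.4357]
 [-0.2507  0.4017]
 [-0.0118 -0.1603]]
112 [237 237 236 234 233 236 239 216 127 127 125 118 145 212 235 236 238 240
 242 245 240 203 189 235 236 235 234 236 237 236]
125 [237 237 233 231 233 237 238 223 161 124 117 136 195 229 236 237 239 241
 244 243 226 211 233 235 235 233 234 235 234 235]
140 [235 233 230 230 233 237 214 125 123 121 128 167 221 236 237 239 241 243
 244 235 205 214 233 235 233 233 234 233 233 234]
155 [233 231 229 230 235 235 210 122 122 114 144 213 235 236 237 240 242 244
 239 205 201 233 235 233 233 233 233 233 235 234]
165 [233 230 229 232 235 234 208 121 119 135 183 224 235 236 237 240 242 241
 221 206 232 234 234 233 234 233 233 235 235 233]
[-0.832  0.181  1.199  0.001  1.761 -0.816]
```

Emit:
drive_tool(series=[{"tx": -0.064,"ty": 0.85,"tz": -1,"wx": 0,"wy": 0,"wz": -0.61,"jaw": 0.7},{"tx": 0,"ty": 0.85,"tz": -1,"wx": 0,"wy": 0,"wz": 0,"jaw": 0.7},{"tx": 0,"ty": 0.84,"tz": -1,"wx": 0,"wy": 0,"wz": 0,"jaw": 0.7},{"tx": 0,"ty": 0,"tz": -1,"wx": 0,"wy": 0,"wz": 0,"jaw": 0.7},{"tx": 0,"ty": 0,"tz": -1,"wx": 0,"wy": 0,"wz": 0,"jaw": 0.7},{"tx": 0,"ty": 0,"tz": -1,"wx": 0,"wy": 0,"wz": 0,"jaw": 0.7},{"tx": 0,"ty": 0,"tz": -1,"wx": 0,"wy": 0,"wz": 0,"jaw": 0.7},{"tx": 0,"ty": 0,"tz": -1,"wx": 0,"wy": 0,"wz": 0,"jaw": 0.7},{"tx": 0,"ty": 0,"tz": -1,"wx": 0,"wy": 0,"wz": 0,"jaw": 0.7},{"tx": 0,"ty": 0,"tz": -0.4,"wx": 0,"wy": 0,"wz": 0,"jaw": 0.7},{"tx": 0,"ty": 0,"tz": 0,"wx": 0,"wy": 0,"wz": 0,"jaw": 0.7},{"tx": 0,"ty": 0,"tz": 0,"wx": 0,"wy": 0,"wz": 0,"jaw": 0.7}])

```text
time_s: 46.55
ee_pos: [0.4387, -0.3362, 0.0315]
tool_rot: [0.73, 0.684, 0.0, 0.001]
ft_force: [1.0, -0.1, 0.4]
width: 0.0257
grasp_force: 0.0
```

```bash
python3 -c "
from h import *
f=wrist('w16'); im=f['frame'].min(2)
q=(.437,-.3354,-.0653)
def T(b): c,s=np.cos(q[2]),np.sin(q[2]); return (q[0]+c*b[0]-s*b[1],q[1]+s*b[0]+c*b[1],b[2])
print(proj(f,[T((-.005,0.032,.024)),T((.005,.032,.024)),T((-.005,0,.024)),T((.005,0,.024))]))
for r in (230,250,262,270): print(r,im[r,280:360:2])
"
```

```text
tcp [ 0.4387 -0.3362  0.0315] tooly -3.72 t 46.55 w 0.0257 F [ 1.  -0.1  0.4] tilt [ 0.0019 -0.0017 -1.    ]
[[304.92500466 220.15315114]
 [329.43087589 220.14394432]
 [305.61277503 292.77381845]
 [328.84264608 292.75784487]]
230 [225 227 224 222 221 221 227 227 199 123 122 120 113 164 205 225 226 227
 228 229 231 234 235 213 154 222 225 224 222 223 227 225 225 225 224 223
 223 226 226 226]
250 [122 123 122 119 117 118 122 124 123 122 121 119 111 160 202 224 225 226
 227 229 231 233 232 212 162 221 224 222 221 222 224 222 223 223 222 221
 223 224 224 225]
262 [120 122 121 118 118 117 122 122 121 121 120 118 112 103 114 120 225 225
 227 228 230 232 231 209 128 117 120 118 117 118 119 118 118 119 116 116
 117 118 117 118]
270 [120 121 122 119 117 116 121 123 121 121 121 118 111 103 114 120 119 118
 116 115 116 116 116 109  98 117 120 118 117 118 118 117 118 118 116 117
 118 118 118 117]
```

Emit:
drive_tool(series=[{"tx": 0,"ty": 0,"tz": -0.5,"wx": 0,"wy": 0,"wz": 0,"jaw": 0.7},{"tx": 0,"ty": 0,"tz": -0.4,"wx": 0,"wy": 0,"wz": 0,"jaw": 0.7},{"tx": 0,"ty": 0,"tz": 0,"wx": 0,"wy": 0,"wz": 0,"jaw": 1},{"tx": 0,"ty": 0,"tz": 0,"wx": 0,"wy": 0,"wz": 0,"jaw": 1},{"tx": 0,"ty": 0,"tz": 0,"wx": 0,"wy": 0,"wz": 0,"jaw": 1},{"tx": 0,"ty": 0,"tz": 0,"wx": 0,"wy": 0,"wz": 0,"jaw": 1}], squeeze=90)

```text
time_s: 47.35
ee_pos: [0.4379, -0.3358, 0.0077]
tool_rot: [0.73, 0.684, 0.0, 0.0]
ft_force: [-0.8, -0.2, -2.3]
width: 0.0078
grasp_force: 90.9
```

Emit:
drive_tool(series=[{"tx": 0,"ty": 0,"tz": 0.5,"wx": 0,"wy": 0,"wz": 0,"jaw": 1},{"tx": 0,"ty": 0,"tz": 1,"wx": 0,"wy": 0,"wz": 0,"jaw": 1},{"tx": 0,"ty": 0,"tz": 1,"wx": 0,"wy": 0,"wz": 0,"jaw": 1},{"tx": 0,"ty": 0,"tz": 1,"wx": 0,"wy": 0,"wz": 0,"jaw": 1},{"tx": 0,"ty": 0,"tz": 1,"wx": 0,"wy": 0,"wz": 0,"jaw": 1},{"tx": 0,"ty": 0,"tz": 1,"wx": 0,"wy": 0,"wz": 0,"jaw": 1},{"tx": 0,"ty": 0,"tz": 0.5,"wx": 0,"wy": 0,"wz": 0,"jaw": 1},{"tx": 0,"ty": 0,"tz": 0,"wx": 0,"wy": 0,"wz": 0,"jaw": 1}])

```text
time_s: 48.35
ee_pos: [0.4384, -0.3362, 0.1591]
tool_rot: [0.73, 0.684, 0.0, 0.002]
ft_force: [0.6, 0.3, -1.7]
width: 0.0083
grasp_force: 91.0
```

Emit:
drive_tool(series=[{"tx": 0.414,"ty": 0.939,"tz": 0,"wx": 0,"wy": -0.2265,"wz": 0.047,"jaw": 1},{"tx": 0.414,"ty": 0.939,"tz": 0,"wx": 0,"wy": -0.2265,"wz": 0.047,"jaw": 1},{"tx": 0.414,"ty": 0.939,"tz": 0,"wx": 0,"wy": -0.2265,"wz": 0.047,"jaw": 1},{"tx": 0.414,"ty": 0.939,"tz": 0,"wx": 0,"wy": -0.2265,"wz": 0.047,"jaw": 1},{"tx": 0.414,"ty": 0.939,"tz": 0,"wx": 0,"wy": -0.2265,"wz": 0.047,"jaw": 1},{"tx": 0.414,"ty": 0.939,"tz": 0,"wx": 0,"wy": -0.2265,"wz": 0.047,"jaw": 1},{"tx": 0.414,"ty": 0.939,"tz": 0,"wx": 0,"wy": -0.2265,"wz": 0.047,"jaw": 1},{"tx": 0.414,"ty": 0.939,"tz": 0,"wx": 0,"wy": -0.2265,"wz": 0.047,"jaw": 1},{"tx": 0.414,"ty": 0.939,"tz": 0,"wx": 0,"wy": -0.2265,"wz": 0.047,"jaw": 1},{"tx": 0.414,"ty": 0.939,"tz": 0,"wx": 0,"wy": -0.2265,"wz": 0.047,"jaw": 1},{"tx": 0.414,"ty": 0.939,"tz": 0,"wx": 0,"wy": -0.2265,"wz": 0.047,"jaw": 1},{"tx": 0.414,"ty": 0.939,"tz": 0,"wx": 0,"wy": -0.2265,"wz": 0.047,"jaw": 1}])

```text
time_s: 49.85
ee_pos: [0.5611, -0.0517, 0.1557]
tool_rot: [0.71, 0.696, 0.079, 0.073]
ft_force: [0.8, 0.8, -1.7]
width: 0.0072
grasp_force: 91.0
```

Emit:
drive_tool(series=[{"tx": 0.414,"ty": 0.939,"tz": 0,"wx": 0,"wy": -0.2265,"wz": 0.047,"jaw": 1},{"tx": 0,"ty": 0,"tz": -0.8,"wx": 0,"wy": 0,"wz": 0,"jaw": 1},{"tx": 0,"ty": 0,"tz": -0.8,"wx": 0,"wy": 0,"wz": 0,"jaw": 1},{"tx": 0,"ty": 0,"tz": 0,"wx": 0,"wy": 0,"wz": 0,"jaw": 1},{"tx": 0,"ty": 0,"tz": 0,"wx": 0,"wy": 0,"wz": 0,"jaw": 1}])

```text
time_s: 50.48
ee_pos: [0.5723, -0.03, 0.1176]
tool_rot: [0.708, 0.697, 0.086, 0.08]
ft_force: [-0.3, -0.5, -1.4]
width: 0.0076
grasp_force: 91.0
```

```bash
python3 -c "
from h import *
f=wrist('w17')
from cell import grab_frame,state
print(Rn.from_quat(state()['tool_rot']).as_matrix().round(4))
d2={n:grab_frame(n) for n in ('scene','side')}; pickle.dump(d2,open('f3.pkl','wb'))
a=cv2.resize(f['frame'][:,:,::-1],(400,300)); b=crop(d2['side']['frame'],270,190,133,100,3)[:,:400]; b=cv2.copyMakeBorder(b,0,0,0,400-b.shape[1],0)
c=crop(d2['scene']['frame'],240,220,133,100,3); c=cv2.copyMakeBorder(c,0,0,0,400-c.shape[1],0)
cv2.imwrite('pics/w17c.png',np.vstack([np.hstack([a,b]),np.hstack([c,0*c])]))
"
```

```text
tcp [ 0.5723 -0.03    0.1176] tooly -0.96 t 50.48 w 0.0076 F [-0.3 -0.5 -1.4] tilt [ 0.2331  0.0063 -0.9724]
[[ 0.0147  0.972   0.2345]
 [ 0.9998 -0.0166  0.0059]
 [ 0.0096  0.2343 -0.9721]]
```

View pics/w17c.png

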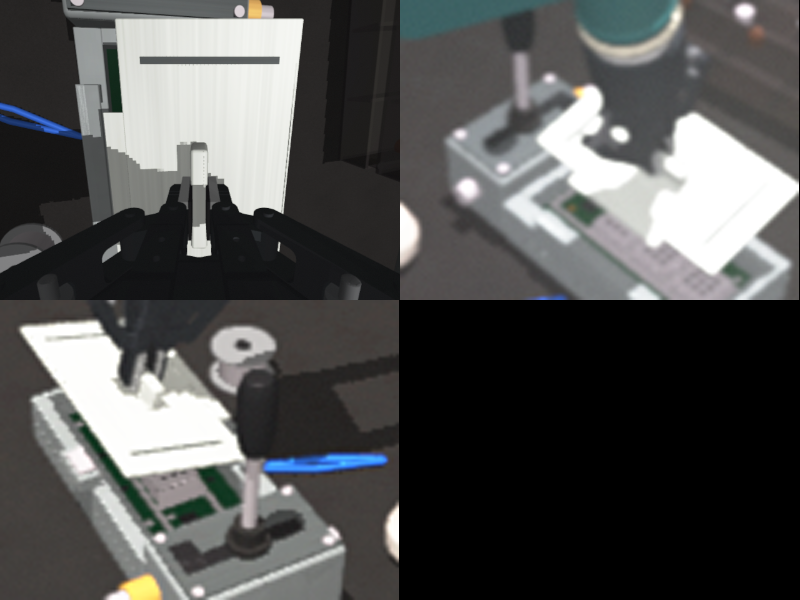

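The cover is held nose-down over the bay and the tweezers are untouched. Lowering, then sliding the lip in.

Emit:
drive_tool(series=[{"tx": 0,"ty": 0,"tz": -0.6,"wx": -0.12,"wy": 0,"wz": 0,"jaw": 1},{"tx": 0,"ty": 0,"tz": -0.6,"wx": 0,"wy": 0,"wz": 0,"jaw": 1},{"tx": 0,"ty": 0,"tz": -0.5,"wx": 0,"wy": 0,"wz": 0,"jaw": 1},{"tx": 0,"ty": 0,"tz": -0.2,"wx": 0,"wy": 0,"wz": 0,"jaw": 1},{"tx": 0,"ty": 0,"tz": 0,"wx": 0,"wy": 0,"wz": 0,"jaw": 1},{"tx": 0,"ty": 0,"tz": 0,"wx": 0,"wy": 0,"wz": 0,"jaw": 1}])

```text
time_s: 51.38
ee_pos: [0.5729, -0.0307, 0.0707]
tool_rot: [0.707, 0.697, 0.083, 0.084]
ft_force: [0.1, -0.3, -1.8]
width: 0.0074
grasp_force: 91.0
```

Emit:
drive_tool(series=[{"tx": -0.12,"ty": 0,"tz": -0.06,"wx": 0,"wy": 0,"wz": 0,"jaw": 1},{"tx": -0.12,"ty": 0,"tz": 0,"wx": 0,"wy": 0,"wz": 0,"jaw": 1},{"tx": -0.12,"ty": 0,"tz": 0,"wx": 0,"wy": 0,"wz": 0,"jaw": 1},{"tx": -0.12,"ty": 0,"tz": 0,"wx": 0,"wy": 0,"wz": 0,"jaw": 1},{"tx": 0,"ty": 0,"tz": 0,"wx": 0,"wy": 0,"wz": 0,"jaw": 1},{"tx": 0,"ty": 0,"tz": 0,"wx": 0,"wy": 0,"wz": 0,"jaw": 1}])

```text
time_s: 52.12
ee_pos: [0.5605, -0.0306, 0.0687]
tool_rot: [0.707, 0.697, 0.083, 0.084]
ft_force: [-0.5, -0.5, -2.8]
width: 0.0076
grasp_force: 91.0
```

Emit:
drive_tool(series=[{"tx": -0.1,"ty": 0,"tz": 0,"wx": 0,"wy": 0,"wz": 0,"jaw": 1},{"tx": -0.1,"ty": 0,"tz": 0,"wx": 0,"wy": 0,"wz": 0,"jaw": 1},{"tx": -0.06,"ty": 0,"tz": 0,"wx": 0,"wy": 0,"wz": 0,"jaw": 1},{"tx": 0,"ty": 0,"tz": 0,"wx": 0,"wy": 0,"wz": 0,"jaw": 1},{"tx": 0,"ty": 0,"tz": 0,"wx": 0,"wy": 0,"wz": 0,"jaw": 1}])

```text
time_s: 52.75
ee_pos: [0.5542, -0.0306, 0.0688]
tool_rot: [0.707, 0.697, 0.083, 0.084]
ft_force: [2.4, 0.3, -2.2]
width: 0.0075
grasp_force: 90.9
```

Emit:
drive_tool(series=[{"tx": 0.0125,"ty": 0,"tz": -0.0485,"wx": 0,"wy": 0.232,"wz": 0,"jaw": 1},{"tx": 0.0125,"ty": 0,"tz": -0.0485,"wx": 0,"wy": 0.232,"wz": 0,"jaw": 1},{"tx": 0.0125,"ty": 0,"tz": -0.0485,"wx": 0,"wy": 0.232,"wz": 0,"jaw": 1},{"tx": 0.0125,"ty": 0,"tz": -0.0485,"wx": 0,"wy": 0.232,"wz": 0,"jaw": 1},{"tx": 0.0125,"ty": 0,"tz": -0.0485,"wx": 0,"wy": 0.232,"wz": 0,"jaw": 1},{"tx": 0.0125,"ty": 0,"tz": -0.0485,"wx": 0,"wy": 0.232,"wz": 0,"jaw": 1},{"tx": 0.0125,"ty": 0,"tz": -0.0485,"wx": 0,"wy": 0.232,"wz": 0,"jaw": 1},{"tx": 0.0125,"ty": 0,"tz": -0.0485,"wx": 0,"wy": 0.232,"wz": 0,"jaw": 1},{"tx": 0,"ty": 0,"tz": 0,"wx": 0,"wy": 0,"wz": 0,"jaw": 1},{"tx": 0,"ty": 0,"tz": 0,"wx": 0,"wy": 0,"wz": 0,"jaw": 1}])

```text
time_s: 54.0
ee_pos: [0.5562, -0.0306, 0.0587]
tool_rot: [0.712, 0.701, 0.03, 0.032]
ft_force: [-0.1, 0.7, -1.6]
width: 0.0075
grasp_force: 91.1
```

Emit:
drive_tool(series=[{"tx": 0,"ty": 0,"tz": 0,"wx": 0,"wy": 0,"wz": 0,"jaw": 0.7},{"tx": 0,"ty": 0,"tz": 0,"wx": 0,"wy": 0,"wz": 0,"jaw": 0.7},{"tx": 0,"ty": 0,"tz": 0,"wx": 0,"wy": 0,"wz": 0,"jaw": 0.7},{"tx": -0.04,"ty": 0,"tz": 0.5,"wx": 0,"wy": 0,"wz": 0,"jaw": 0.7},{"tx": -0.08,"ty": 0,"tz": 1,"wx": 0,"wy": 0,"wz": 0,"jaw": 0.7},{"tx": 0.5,"ty": 0,"tz": 0.6,"wx": 0,"wy": 0.36,"wz": 0,"jaw": 1},{"tx": 0.6,"ty": 0,"tz": 0,"wx": 0,"wy": 0.36,"wz": 0,"jaw": 1},{"tx": 0.6,"ty": 0,"tz": 0,"wx": 0,"wy": 0.36,"wz": 0,"jaw": 1},{"tx": 0,"ty": 0,"tz": 0,"wx": 0,"wy": 0,"wz": 0,"jaw": 1},{"tx": 0,"ty": 0,"tz": 0,"wx": 0,"wy": 0,"wz": 0,"jaw": 1}])

```text
time_s: 55.25
ee_pos: [0.5955, -0.0306, 0.1117]
tool_rot: [0.712, 0.702, -0.001, 0.002]
ft_force: [-0.2, 0.8, 0.3]
width: -0.0001
grasp_force: 0.0
```

```bash
python3 -c "
from h import *
f=wrist('w18')
from cell import grab_frame
d2={n:grab_frame(n) for n in ('scene','side')}; pickle.dump(d2,open('f4.pkl','wb'))
a=cv2.resize(f['frame'][:,:,::-1],(400,300)); b=crop(d2['side']['frame'],270,190,133,100,3); b=cv2.copyMakeBorder(b,0,0,0,400-b.shape[1],0)
c=crop(d2['scene']['frame'],240,220,133,100,3); c=cv2.copyMakeBorder(c,0,0,0,400-c.shape[1],0)
cv2.imwrite('pics/w18c.png',np.vstack([np.hstack([a,b]),np.hstack([c,0*c])]))
"
```

```text
tcp [ 0.5955 -0.0306  0.1117] tooly -0.83 t 55.25 w -0.0001 F [-0.2  0.8  0.3] tilt [ 7.0e-04 -3.6e-03 -1.0e+00]
```

View pics/w18c.png

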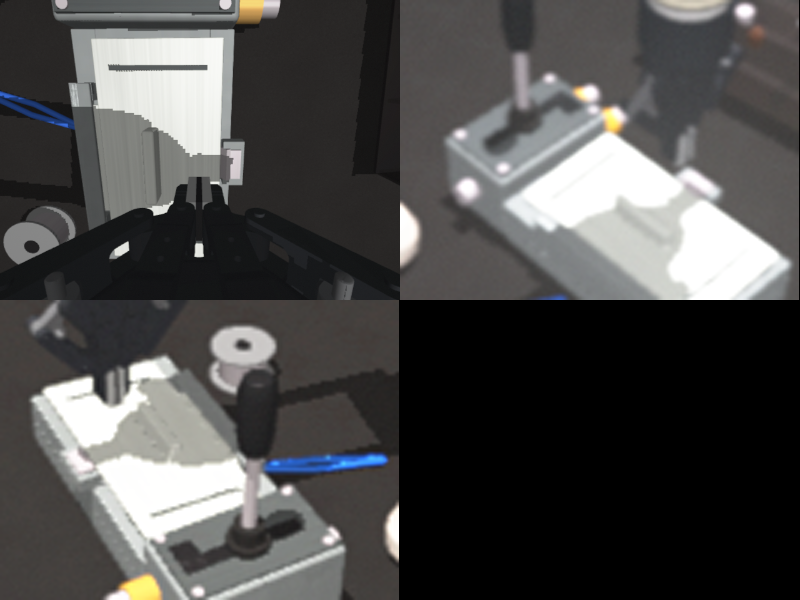

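The lip is hooked, with the plate over the bay and its rear edge on the latch. Pressing behind the rib.

Emit:
drive_tool(series=[{"tx": -0.08,"ty": -0.02,"tz": -0.8,"wx": 0,"wy": 0,"wz": 0,"jaw": 1},{"tx": 0,"ty": 0,"tz": -0.8,"wx": 0,"wy": 0,"wz": 0,"jaw": 1},{"tx": 0,"ty": 0,"tz": -0.3,"wx": 0,"wy": 0,"wz": 0,"jaw": 1},{"tx": 0,"ty": 0,"tz": -0.1,"wx": 0,"wy": 0,"wz": 0,"jaw": 1},{"tx": 0,"ty": 0,"tz": 0,"wx": 0,"wy": 0,"wz": 0,"jaw": 1},{"tx": 0,"ty": 0,"tz": 0,"wx": 0,"wy": 0,"wz": 0,"jaw": 1}])

```text
time_s: 56.15
ee_pos: [0.5945, -0.0312, 0.0624]
tool_rot: [0.712, 0.702, -0.001, 0.002]
ft_force: [-0.4, 0.5, 0.0]
width: 0.0003
grasp_force: 0.0
```

Emit:
drive_tool(series=[{"tx": 0,"ty": 0,"tz": -0.06,"wx": 0,"wy": 0,"wz": 0,"jaw": 1},{"tx": 0,"ty": 0,"tz": -0.06,"wx": 0,"wy": 0,"wz": 0,"jaw": 1},{"tx": 0,"ty": 0,"tz": -0.06,"wx": 0,"wy": 0,"wz": 0,"jaw": 1}])

```text
time_s: 56.52
ee_pos: [0.5939, -0.0311, 0.0568]
tool_rot: [0.712, 0.702, -0.001, 0.002]
ft_force: [0.1, 0.3, -0.8]
width: 0.0001
grasp_force: 0.0
```

Emit:
drive_tool(series=[{"tx": 0,"ty": 0,"tz": -0.06,"wx": 0,"wy": 0,"wz": 0,"jaw": 1},{"tx": 0,"ty": 0,"tz": 0,"wx": 0,"wy": 0,"wz": 0,"jaw": 1}])

```text
time_s: 56.78
ee_pos: [0.594, -0.0311, 0.0564]
tool_rot: [0.712, 0.702, -0.001, 0.002]
ft_force: [-2.1, -0.4, 4.5]
width: 0.0001
grasp_force: 2.4
```

Emit:
drive_tool(series=[{"tx": 0,"ty": 0,"tz": -0.06,"wx": 0,"wy": 0,"wz": 0,"jaw": 1},{"tx": 0,"ty": 0,"tz": 0,"wx": 0,"wy": 0,"wz": 0,"jaw": 1}])

```text
time_s: 57.02
ee_pos: [0.5941, -0.0311, 0.0561]
tool_rot: [0.712, 0.702, -0.001, 0.002]
ft_force: [-4.2, 0.7, 10.2]
width: -0.0001
grasp_force: 5.0
```

Emit:
drive_tool(series=[{"tx": 0,"ty": 0,"tz": -0.06,"wx": 0,"wy": 0,"wz": 0,"jaw": 1},{"tx": 0,"ty": 0,"tz": 0,"wx": 0,"wy": 0,"wz": 0,"jaw": 1}])

```text
time_s: 57.28
ee_pos: [0.5942, -0.0311, 0.0555]
tool_rot: [0.712, 0.702, -0.001, 0.002]
ft_force: [-6.4, 0.4, 13.4]
width: 0.0
grasp_force: 6.7
```

Emit:
drive_tool(series=[{"tx": 0,"ty": 0,"tz": -0.06,"wx": 0,"wy": 0,"wz": 0,"jaw": 1},{"tx": 0,"ty": 0,"tz": 0,"wx": 0,"wy": 0,"wz": 0,"jaw": 1}])

```text
time_s: 57.52
ee_pos: [0.5943, -0.0312, 0.0546]
tool_rot: [0.712, 0.702, -0.001, 0.002]
ft_force: [-5.9, 0.6, 14.6]
width: 0.0001
grasp_force: 7.6
```

Emit:
drive_tool(series=[{"tx": 0,"ty": 0,"tz": -0.04,"wx": 0,"wy": 0,"wz": 0,"jaw": 1},{"tx": 0,"ty": 0,"tz": 0,"wx": 0,"wy": 0,"wz": 0,"jaw": 1},{"tx": 0,"ty": 0,"tz": 0,"wx": 0,"wy": 0,"wz": 0,"jaw": 1}])

```text
time_s: 57.9
ee_pos: [0.5944, -0.0311, 0.054]
tool_rot: [0.712, 0.702, -0.0, 0.002]
ft_force: [-7.0, -0.1, 16.7]
width: 0.0003
grasp_force: 8.3
```

Emit:
drive_tool(series=[{"tx": 0,"ty": 0,"tz": -0.04,"wx": 0,"wy": 0,"wz": 0,"jaw": 1},{"tx": 0,"ty": 0,"tz": 0,"wx": 0,"wy": 0,"wz": 0,"jaw": 1},{"tx": 0,"ty": 0,"tz": 0,"wx": 0,"wy": 0,"wz": 0,"jaw": 1}])

```text
time_s: 58.28
ee_pos: [0.5948, -0.0312, 0.0501]
tool_rot: [0.712, 0.702, -0.0, 0.002]
ft_force: [-0.9, 0.4, 6.3]
width: -0.0001
grasp_force: 3.2
```

Emit:
drive_tool(series=[{"tx": 0,"ty": 0,"tz": -0.04,"wx": 0,"wy": 0,"wz": 0,"jaw": 1},{"tx": 0,"ty": 0,"tz": 0,"wx": 0,"wy": 0,"wz": 0,"jaw": 1},{"tx": 0,"ty": 0,"tz": 0,"wx": 0,"wy": 0,"wz": 0,"jaw": 1}])

```text
time_s: 58.65
ee_pos: [0.5948, -0.0312, 0.0501]
tool_rot: [0.712, 0.702, -0.0, 0.002]
ft_force: [-2.8, 0.1, 10.0]
width: -0.0002
grasp_force: 5.1
```

The cover snapped flat (top at z=0.050). Now the lever.

Emit:
drive_tool(series=[{"tx": 0,"ty": 0,"tz": 1,"wx": 0,"wy": 0,"wz": 0,"jaw": 1},{"tx": 0,"ty": 0,"tz": 1,"wx": 0,"wy": 0,"wz": 0,"jaw": 1},{"tx": 0,"ty": 0,"tz": 1,"wx": 0,"wy": 0,"wz": 0,"jaw": 1},{"tx": 0,"ty": 0,"tz": 1,"wx": 0,"wy": 0,"wz": 0,"jaw": 1},{"tx": 0,"ty": 0,"tz": 1,"wx": 0,"wy": 0,"wz": 0,"jaw": 1},{"tx": -0.95,"ty": 0,"tz": 1,"wx": 0,"wy": 0,"wz": 0,"jaw": 1},{"tx": -0.95,"ty": 0,"tz": 1,"wx": 0,"wy": 0,"wz": 0,"jaw": 1},{"tx": -0.95,"ty": 0.2,"tz": 1,"wx": 0,"wy": 0,"wz": 0,"jaw": 1},{"tx": -0.95,"ty": 1,"tz": 0.4,"wx": 0,"wy": 0,"wz": 0,"jaw": 1}])

```text
time_s: 59.78
ee_pos: [0.4989, -0.0017, 0.2589]
tool_rot: [0.713, 0.701, -0.0, 0.002]
ft_force: [0.4, -0.1, 0.3]
width: -0.0
grasp_force: 0.0
```

Emit:
drive_tool(series=[{"tx": 0,"ty": 1,"tz": 0,"wx": 0,"wy": 0,"wz": 0,"jaw": 1},{"tx": 0,"ty": 1,"tz": 0,"wx": 0,"wy": 0,"wz": 0,"jaw": 1},{"tx": 0,"ty": 1,"tz": 0,"wx": 0,"wy": 0,"wz": 0,"jaw": 1},{"tx": 0,"ty": 1,"tz": 0,"wx": 0,"wy": 0,"wz": 0,"jaw": 1},{"tx": 0,"ty": 0.96,"tz": 0,"wx": 0,"wy": 0,"wz": 0,"jaw": 1},{"tx": 0,"ty": 0,"tz": 0,"wx": 0,"wy": 0,"wz": 0,"jaw": 1},{"tx": 0,"ty": 0,"tz": 0,"wx": 0,"wy": 0,"wz": 0,"jaw": 1}])

```text
time_s: 60.65
ee_pos: [0.4989, 0.1224, 0.2573]
tool_rot: [0.712, 0.702, -0.002, 0.001]
ft_force: [-0.5, -0.1, 0.7]
width: 0.0002
grasp_force: 0.0
```

```bash
python3 -c "
from h import *
f=wrist('w19')
g=f['frame'].max(2)
from cell import grab_frame
d2={n:grab_frame(n) for n in ('scene','side')}; pickle.dump(d2,open('f5.pkl','wb'))
for n,p in (('scene',(326,243)),('side',(309,197))):
  b=d2[n]['frame'].max(2)[p[1]-28:p[1]+60,p[0]-25:p[0]+25]; a=d[n]['frame'].max(2)[p[1]-28:p[1]+60,p[0]-25:p[0]+25]
  for r in (10,20,30,50): print(n,r,'old',a[r,::2],'new',b[r,::2])
"
```

```text
tcp [0.4989 0.1224 0.2573] tooly -0.84 t 60.65 w 0.0002 F [-0.5 -0.1  0.7] tilt [-2.0e-04 -4.4e-03 -1.0e+00]
scene 10 old [255 255 255 182  65  67  69  67  67  68  68  67  65  66  67  69  68  70
  67  67  68  68  68  66  70] new [70 70 70 67 67 68 67 67 67 67 66 67 66 65 68 69 67 70 68 67 67 68 66 50
 61]
scene 20 old [ 67  67  68  65  81 202 201 202 188  73  54 127 204 202 203 176  65  70
  69  67  67  70  70  68  71] new [ 67  68  67  66  82 202 202 202 190  74  54 127 203 202 203 176  64  69
  70  69  66  70  70  68  70]
scene 30 old [224 237 101  65  93 202 142 151 160 162  77  56  57  55  54  43  67  66
  67  67  67  67  67  68  69] new [224 238 101  65  93 203 142 150 160 162  77  54  56  54  54  43  66  66
  66  66  66  66  69  66  70]
scene 50 old [ 99 108 126 130 220 200 138 216 218  68  38  40  35  33  30  50  68  67
  68  68  68  67  70  68  68] new [255 255 255 255 255 255 210 214 218  69  37  37  37  36  32  48  68  68
  66  66  68  67  70  67  67]
side 10 old [196 199 205 202 200 199 198 198 196 198 217 255 255 255 178  89  83  81
  81  83  83  82  83  82  84] new [ 91  62  78 143 134 130 147 197 199 202 219 255 255 255 180  90  82  84
  84  85  83  85  86  84  87]
side 20 old [81 80 82 81 84 82 81 81 82 78 57 54 56 58 57 68 83 82 83 81 81 81 82 82
 81] new [ 81  81  89 114 102  84  81  82  82  77  58  57  59  58  59  70  84  84
  84  85  84  85  85  85  84]
side 30 old [84 81 82 82 81 82 82 82 83 80 62 51 53 50 50 61 80 82 83 81 82 82 82 81
 83] new [83 82 83 81 82 84 84 84 83 82 64 54 56 55 54 64 85 85 87 88 88 86 87 88
 86]
side 50 old [ 83  82  84  80  81  82  83  83  81  81  81  80 119 164 148 144 150 150
 151 147 140 129 172 228 248] new [ 85  85  85  85  85  84  85  87  86  85  86  87 122 170 154 149 157 156
 156 153 147 136 177 231 250]
```

Emit:
drive_tool(series=[{"tx": 0,"ty": 0,"tz": -0.9,"wx": 0,"wy": 0,"wz": 0,"jaw": 1},{"tx": 0,"ty": 0,"tz": -0.9,"wx": 0,"wy": 0,"wz": 0,"jaw": 1},{"tx": 0,"ty": 0,"tz": -0.76,"wx": 0,"wy": 0,"wz": 0,"jaw": 1},{"tx": 0.3,"ty": 0,"tz": 0,"wx": 0,"wy": 0,"wz": 0,"jaw": 1},{"tx": 0.4,"ty": 0,"tz": 0,"wx": 0,"wy": 0,"wz": 0,"jaw": 1},{"tx": 0.3,"ty": 0,"tz": 0,"wx": 0,"wy": 0,"wz": 0,"jaw": 1},{"tx": 0.2,"ty": 0,"tz": 0,"wx": 0,"wy": 0,"wz": 0,"jaw": 1},{"tx": 0.2,"ty": 0,"tz": 0,"wx": 0,"wy": 0,"wz": 0,"jaw": 1},{"tx": 0.2,"ty": 0,"tz": 0,"wx": 0,"wy": 0,"wz": 0,"jaw": 1}])

```text
time_s: 61.92
ee_pos: [0.539, 0.1229, 0.1943]
tool_rot: [0.712, 0.702, -0.001, 0.001]
ft_force: [-2.5, -0.7, 2.0]
width: 0.0
grasp_force: 1.2
```

Emit:
drive_tool(series=[{"tx": 0.2,"ty": 0,"tz": 0,"wx": 0,"wy": 0,"wz": 0,"jaw": 1},{"tx": 0.2,"ty": 0,"tz": 0,"wx": 0,"wy": 0,"wz": 0,"jaw": 1},{"tx": 0.2,"ty": 0,"tz": 0,"wx": 0,"wy": 0,"wz": 0,"jaw": 1},{"tx": 0.2,"ty": 0,"tz": 0,"wx": 0,"wy": 0,"wz": 0,"jaw": 1}])

```text
time_s: 62.42
ee_pos: [0.5592, 0.1228, 0.1937]
tool_rot: [0.712, 0.702, -0.001, 0.002]
ft_force: [-0.8, -0.3, 0.4]
width: 0.0002
grasp_force: 1.1
```

Emit:
drive_tool(series=[{"tx": 0.2,"ty": 0,"tz": 0,"wx": 0,"wy": 0,"wz": 0,"jaw": 1},{"tx": 0.2,"ty": 0,"tz": 0,"wx": 0,"wy": 0,"wz": 0,"jaw": 1}])

```text
time_s: 62.68
ee_pos: [0.5686, 0.1227, 0.193]
tool_rot: [0.712, 0.702, -0.002, 0.001]
ft_force: [-3.7, -1.4, -1.7]
width: 0.0
grasp_force: 2.0
```

Emit:
drive_tool(series=[{"tx": 0.2,"ty": 0,"tz": 0,"wx": 0,"wy": 0,"wz": 0,"jaw": 1},{"tx": 0,"ty": 0,"tz": 0,"wx": 0,"wy": 0,"wz": 0,"jaw": 1}])

```text
time_s: 62.92
ee_pos: [0.5727, 0.1227, 0.1924]
tool_rot: [0.712, 0.702, -0.003, -0.0]
ft_force: [-4.8, -1.9, -1.4]
width: 0.0002
grasp_force: 2.3
```

Emit:
drive_tool(series=[{"tx": 0.2,"ty": 0,"tz": 0,"wx": 0,"wy": 0,"wz": 0,"jaw": 1},{"tx": 0.2,"ty": 0,"tz": 0,"wx": 0,"wy": 0,"wz": 0,"jaw": 1}])

```text
time_s: 63.18
ee_pos: [0.5811, 0.1227, 0.1914]
tool_rot: [0.712, 0.702, -0.005, -0.001]
ft_force: [-6.3, -0.5, -3.0]
width: -0.0002
grasp_force: 3.0
```

Emit:
drive_tool(series=[{"tx": 0.2,"ty": 0,"tz": 0,"wx": 0,"wy": 0,"wz": 0,"jaw": 1},{"tx": 0.1,"ty": 0,"tz": 0,"wx": 0,"wy": 0,"wz": 0,"jaw": 1},{"tx": 0,"ty": 0,"tz": 0,"wx": 0,"wy": 0,"wz": 0,"jaw": 1}])

```text
time_s: 63.55
ee_pos: [0.5925, 0.1231, 0.1945]
tool_rot: [0.712, 0.702, 0.0, 0.002]
ft_force: [-0.4, -0.6, -0.7]
width: 0.0001
grasp_force: 0.0
```

```bash
cat > lev.py <<'E'
from h import *
from cell import grab_frame
# dark grip pixels -> axis angle, fit by rendering: compare predicted grip silhouette for angles
q=(.5570,-.0305,-.0164); c,s=np.cos(q[2]),np.sin(q[2])
fr={n:grab_frame(n) for n in ('scene','side')}; pickle.dump(fr,open('f6.pkl','wb'))
def pt(a,r): 
    b=np.array([r*np.sin(a),.154]); return np.array([q[0]+c*b[0]-s*b[1],q[1]+s*b[0]+c*b[1],.058+r*np.cos(a)])
for n in fr:
    for src,F in (('old',d[n]),('new',fr[n])):
        g=F['frame'].max(2).astype(float); best=[]
        for a in np.arange(-.3,.56,.02):
            P=proj(F,np.array([pt(a,r) for r in np.linspace(.112,.168,12)])); w=proj(F,np.array([pt(a,.14)]))[0]
            # mean brightness on the axis vs just beside (+-14px)
            m=np.zeros(g.shape,np.uint8); cv2.polylines(m,[P.round().astype(np.int32)],False,1,5)
            best.append((g[m>0].mean(),a.round(2)))
        print(n,src,sorted(best)[:4])
E
python3 lev.py
```

```text
scene old [(np.float64(40.62222222222222), np.float64(-0.06)), (np.float64(41.94886363636363), np.float64(0.02)), (np.float64(41.977653631284916), np.float64(-0.04)), (np.float64(42.096256684491976), np.float64(-0.08))]
scene new [(np.float64(39.94375), np.float64(0.52)), (np.float64(39.96052631578947), np.float64(0.48)), (np.float64(40.36184210526316), np.float64(0.5)), (np.float64(42.758389261744966), np.float64(0.54))]
side old [(np.float64(55.695945945945944), np.float64(-0.02)), (np.float64(56.83892617449664), np.float64(-0.04)), (np.float64(57.04054054054054), np.float64(0.0)), (np.float64(57.11267605633803), np.float64(-0.06))]
side new [(np.float64(58.59171597633136), np.float64(0.54)), (np.float64(58.854651162790695), np.float64(0.52)), (np.float64(59.354651162790695), np.float64(0.5)), (np.float64(59.45614035087719), np.float64(0.48))]
```

The force dropped to zero, so the lever has snapped over (about 0.5 rad). Backing off and doing a final check.

Emit:
drive_tool(series=[{"tx": -0.6,"ty": 0,"tz": 0,"wx": 0,"wy": 0,"wz": 0,"jaw": 1},{"tx": -0.8,"ty": 0,"tz": 0.5,"wx": 0,"wy": 0,"wz": 0,"jaw": 1},{"tx": -1,"ty": 0,"tz": 1,"wx": 0,"wy": 0,"wz": 0,"jaw": 1},{"tx": -1,"ty": 0,"tz": 1,"wx": 0,"wy": 0,"wz": 0,"jaw": 1},{"tx": -1,"ty": 0.5,"tz": 1,"wx": 0,"wy": 0,"wz": 0,"jaw": 1},{"tx": -1,"ty": 1,"tz": 0,"wx": 0,"wy": 0,"wz": 0,"jaw": 1},{"tx": -1,"ty": 1,"tz": 0,"wx": 0,"wy": 0,"wz": 0,"jaw": 1},{"tx": -1,"ty": 1,"tz": 0,"wx": 0,"wy": 0,"wz": 0,"jaw": 1},{"tx": 0,"ty": 1,"tz": 0,"wx": 0,"wy": 0,"wz": 0,"jaw": 1},{"tx": 0,"ty": 1,"tz": 0,"wx": 0,"wy": 0,"wz": 0,"jaw": 1},{"tx": 0,"ty": 0,"tz": 0,"wx": 0,"wy": 0,"wz": 0,"jaw": 1}])

```text
time_s: 65.03
ee_pos: [0.4062, 0.2615, 0.2816]
tool_rot: [0.711, 0.703, -0.001, 0.002]
ft_force: [0.2, -0.1, -0.3]
width: -0.0002
grasp_force: 0.0
```

```bash
python3 lev.py; python3 -c "
from h import *
F=pickle.load(open('f6.pkl','rb'))
a=crop(F['scene']['frame'],230,190,133,170,3); b=crop(F['side']['frame'],270,160,133,170,3)
cv2.imwrite('pics/end.png',np.hstack([a,b]))"
```

```text
scene old [(np.float64(40.62222222222222), np.float64(-0.06)), (np.float64(41.94886363636363), np.float64(0.02)), (np.float64(41.977653631284916), np.float64(-0.04)), (np.float64(42.096256684491976), np.float64(-0.08))]
scene new [(np.float64(39.8375), np.float64(0.52)), (np.float64(40.2828947368421), np.float64(0.5)), (np.float64(40.848684210526315), np.float64(0.48)), (np.float64(42.70469798657718), np.float64(0.54))]
side old [(np.float64(55.695945945945944), np.float64(-0.02)), (np.float64(56.83892617449664), np.float64(-0.04)), (np.float64(57.04054054054054), np.float64(0.0)), (np.float64(57.11267605633803), np.float64(-0.06))]
side new [(np.float64(64.03550295857988), np.float64(0.54)), (np.float64(64.65116279069767), np.float64(0.52)), (np.float64(64.67052023121387), np.float64(0.56)), (np.float64(65.23837209302326), np.float64(0.5))]
```

View pics/end.png

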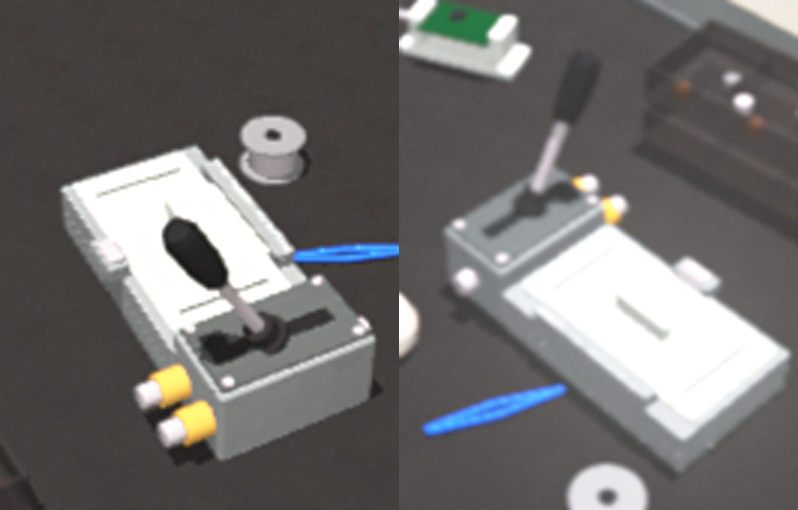

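The cover is flat under the latch, the lever leans fully forward in the float notch, and the tweezers and reel are where they were. Handing in.

```bash
python3 -c "
from cell import hand_in; print(hand_in())"
```

```text
the job is handed in; nothing more can be done
None
```

I handed the job in at 65 s: all three cans I could find are seated in pockets 0–2 (no fourth was visible), the cover is snapped flat, the lever is in the float notch, and nothing else was disturbed; the judge's result was not shown.

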